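Turn a tray of rosettes over onto their faces with a capping tray

ROBOT

A 6-joint arm with a two-finger parallel gripper is mounted at the origin on the work surface. World frame = base frame: x ahead of the robot, y to its left, z up, the work surface at z = 0. Lengths are in m, angles in rad, forces in N, time in s.
With the tool pointing down it reaches from about 0.325 to 0.9 m from the base axis. Payload 6.1 kg.
Tool frame: the origin (TCP) lies between the finger pads; the fingertips stand tip_extent ahead of it and the grasp point (between the pads) lies 8 mm behind it (tip_extent is the distance from the TCP to the fingertips, in m); z points along the fingers, y is the line along which they close (so a half turn about z gives the same grasp; the last joint's range is limited). The gripper opens to 87 mm and grips with 3 to 60 N. Pads are 19 mm wide; open, the fingers measure 117 mm over their backs; the gripper's body (75 mm by 190 mm) begins 51 mm behind the grasp point.
Start: joints at [1.156, 0.22, 1.526, -0, 1.395, -0.126], TCP at [0.178, 0.599, 0.234] pointing down, gripper open.
Joint ranges: [-2.98, 2.98], [-0.91, 2.08], [0.09, 2.57], [-1.24, 4.39], [0.2, 2.65], [-2.68, 2.68]. Speed limits (rad/s): [2.57, 2.57, 3.01, 3.14, 3.14, 3.14].

INTERFACE

Orientations are given as a unit quaternion [x, y, z, w].
In Python, from workcell import sense, camera, job_done, tip_extent gives the robot as it stands.
- The arm moves only by the tool step_arm, never from a script. Its argument "deltas" is one flat list of numbers, 7 for each row, row after row: the shift along the tool's x, y, z in cm, then the turn, a rotation vector about the tool's x, y, z in degrees, then the finger opening in cm, from 0 to 8.7. In form: [dx, dy, dz, ax, ay, az, grip, dx, dy, dz, ax, ay, az, grip, ...]. A call has 1 to 10 rows; each row is the pose to reach, as a shift and turn from the pose commanded when the call began, along the tool's axes at that moment; what a row does not reach only later rows make up. A row lasts 1/10 s, in which the tool goes at most 50 mm and 8.59 degrees, less where a joint would pass 70% of its speed; a pose out of reach is approached as far as the arm can. A call with a gripper value outside its range is refused whole. The fingers move at their own pace and stop on an object; the grip force is fixed at half the most. Time passes only in rows, so rows that repeat a pose let the fingers close. It gives the time, the measured TCP pose, the force, the opening and the grip force at its end, in the units of the state.
- sense(): the state, without advancing time (a new reading comes with each control period).
- camera(name): name is "side" or "top" or "wrist"; returns a dict with "pixels" (400x640x3 uint8, blue, green, red), "z_map" (400x640 float32, m along the optical axis (not along the pixel's ray), 0 where there is no reading), "vertical_fov" (degrees; the focal length in pixels is half the picture's height over the tangent of half this angle, whatever the lens; pixels are square), "cx", "cy" (the principal point, pixels), "k1" (the pictures are not rectified: a ray, as slopes to the right and down, at radius r is drawn at 1 + k1 r^2 times it, then the intrinsics apply), "camera_from_world" (4x4, takes a point from world to camera coordinates). Camera axes: x right, y up, looking along -z (the intrinsics and any distortion apply to the point x, -y, -z); pixel columns grow to the right and rows downward; lengths in m; the calibration is good to about 2 mm. A picture is of the moment at which its call begins.
- job_done(): hands the job in; it is judged then, once.
The state is a dict: "t": time; "joints": joint angles; "dq": joint speeds; "effort": joint torques, N m; "tool_pos": TCP position; "orientation": TCP orientation; "contact_force": force on the tool from outside, world axes, zero at the start; "torque": the same for the moment, N m; "opening": opening from 0.0 (shut) to 1.0 (fully open); "gripper_force": force on a finger pad.
Only numpy, scipy, OpenCV 4.12 (cv2) and the standard library are available. Lean on these libraries where they do the work, as an engineer would, in place of code of your own. Each camera call takes 0.05 s, during which the arm holds its last target. There are 200 camera calls.

TASK

The two rosettes lie face up in the open tray and their backs are to be worked next: turn them over without spilling them. Lay the empty tray upside down on the full one, mouth to mouth and flush, then pinch both trays together, turn the closed pair over and set it back on the same sloping rest, down against the ledge. Finally lift the emptied tray off the top and leave it on the other rest just as the empty one lay there (mouth down, against the ledge); do not push other things on the bench about.

Things in the scene. Friction and masses are not known exactly. Their poses are not given: they have to be found in the camera images.
- rest_a: Fixed grey steel tray rest on which the full tray starts. Origin: centre of the underside of its 180 x 150 mm foot plate; z up, x level, the way it faces. Bed slopes down 50 deg from level towards +x; a ledge square to the bed, at its foot, makes a right-angled V with it. Down the bed is (0.643, 0, -0.766), square out of it (also up the ledge) (0.766, 0, 0.643). Sizes: see rest_b.
- rest_b: Twin of rest_a, same frame and sizes; the empty tray starts on it. The V's inner corner runs along y at x = 30, z = 45 mm. The bed is two runners 22 mm wide at y = +-50 mm, reaching 100 mm up the slope from the corner; ledge 68 mm deep, 150 mm long. A tray lies centred on y = 0, its +x end on the ledge, its grip end overhanging the runners at the top, free behind.
- tray_full: Tray of plywood and pale strips, 141 (x) x 166 (y) x 29 mm high, about 0.19 kg, two rosettes in it. Origin: centre of the base board's outer face; z out of the mouth, x from the grip end to the foot end. Starts mouth up on rest_a: origin at (-15, 0, 99) mm in the rest's frame, x down the bed, z out of the bed. Base board 9 mm thick, strips on it 20 mm high. More: see the points.
- tray_empty: Empty tray, same build and frame as tray_full. Starts mouth down on rest_b, rim on the runners, foot end on the ledge, base board outwards: origin at (7, 0, 118) mm in the rest's frame, x down the bed, z into the bed. Both trays may start up to 3 mm off centre sideways.
- tray_full_mouth (a point): Centre of tray_full's rim plane, at (0, 0, 29) mm of the tray, same axes; meets tray_empty_mouth when the trays are mouth to mouth. Strips: 8 mm side strips along the full length, foot strip at x = 62.5 to 70.5, cross strip at x = -19.5 to -11.5, 6 mm divider between those two on y = 0: two pockets 74 x 72 mm, lined with 6 mm cork (floor at z = 15), 14 mm deep.
- tray_empty_mouth (a point): The same point on tray_empty: (0, 0, 29) mm of that tray.
- tray_full_grip (a point): Middle of tray_full's grip end, at half the base board's thickness: (-45.5, 0, 4.5) mm of the tray. From x = -19.5 to the end at x = -70.5 the base board is bare and the end is open: fingers reaching in from the end along +x can pinch the 9 mm board alone. Mouth to mouth, two trays are 58 mm thick over both boards (pinch both there) with 40 mm free between the boards.
- tray_empty_grip (a point): The same point on tray_empty: (-45.5, 0, 4.5) mm of that tray.
- rosette_1: Door-trim rosette of dark hardwood, 64 x 64 mm, 22 mm thick, about 0.05 kg, its face a turned round boss (48 mm diameter, 9 mm high, beaded) on a 13 mm block, its back flat. Origin: centre of the flat back; z out of the turned face. It lies loose, face up, in the pocket of tray_full at that tray's +y side.
- rosette_2: The other rosette, the same, in the pocket at that tray's -y side.
- sanding_block: Cork-soled sanding block 120 x 64 x 40 mm, lying on the robot's side of the rests, about between them. Bystander, leave it where it is; origin at the centre of its underside.
- glue_bottle: Glue bottle, 64 mm across, 190 mm tall, at the right. Bystander, leave it where it is; origin at the centre of its underside.
- finish_can: Round can, 100 mm across, 125 mm tall, at the left. Bystander, leave it where it is; origin at the centre of its underside.
- mallet: Wooden mallet lying beyond the rests, head 75 x 115 x 64 mm, 240 mm long. Bystander, leave it where it is; origin at the centre of its underside.
- brush: Flat brush 200 mm long, lying beyond the rests at the left. Bystander, leave it where it is; origin at the centre of its underside.
- casing_offcut: Offcut of door casing 180 x 57 x 18 mm lying beyond the rests at the right. Bystander, leave it where it is; origin at the centre of its underside.
- bar_clamp: Small bar clamp, 240 mm bar, lying flat at the left, 36 mm high. Bystander, leave it where it is; origin at the centre of its underside.
- tape_measure: Tape measure 75 x 36 x 71 mm standing at the right. Bystander, leave it where it is; origin at the centre of its underside.
Mind the look-alikes: they are no part of the job. Leave any orange look-alike of the tray_empty alone. Leave any pink look-alike of the tray_full alone.

How it is judged:
By the outcome, as a careful person would: the job done as asked, in the order asked, and still so for the second after the job is handed in, with the robot touching nothing.
It also fails if it takes over 72 s, if anything falls off the work surface, if the arm or the gripper's body presses on something with over 40 N, if the wrist force passes 120 N, or if a joint passes its speed limit or range.

## Working session

There is one attempt and no reset: what is moved stays moved. The work goes in short steps, Python scripts to look and compute and a tool call to move; the robot and the scene stay as the last step left them, time stands still between calls to the robot, and variables do not carry over. Pictures are saved under pics/ and viewed, at most 10 in all, crops included, and the job is handed in when it is done.

Besides the shell and the picture viewer there is one more tool, called after "Emit:" as name(argument=value, ...) on one line, values as JSON. step_arm: Moves the arm, as the interface text tells. Its arguments: {"type":"object","properties":{"deltas":{"type":"array"}},"required":["deltas"]}

```bash
mkdir -p pics; ls; python3 - <<'E'
from workcell import *
import cv2
print(sense(), tip_extent)
for n in ("top","side"):
    c=camera(n); cv2.imwrite(f"pics/{n}0.png",c["pixels"]); print(n,c["vertical_fov"],c["cx"],c["cy"],c["k1"],c["camera_from_world"].round(3).tolist())
E
```

```text
pics
{'t': 0.0, 'joints': array([ 1.15590381e+00,  2.21248763e-01,  1.52760881e+00,  1.52581778e-05,
        1.39470137e+00, -1.26119320e-01]), 'dq': array([ 0.00036211,  0.00028362, -0.00044911, -0.00024323,  0.00140658,
       -0.00087362]), 'effort': array([-6.71365178e-04, -4.94608855e+01, -3.87371492e+01,  6.98213372e-02,
        5.73361886e-02, -1.83404295e-04]), 'tool_pos': array([0.17775163, 0.598564  , 0.23242444]), 'orientation': array([ 1.43886697e-01,  9.89593680e-01, -9.45386313e-04, -2.69951529e-04]), 'contact_force': array([-0.35240992,  0.11583071, -0.08832871]), 'torque': array([0.01905442, 0.00956071, 0.01319169]), 'gripper_force': 0.0, 'opening': 0.9982671932039694} 0.011
top 55.13299055959016 319.8806001701381 201.25113155598777 -0.08256003971025928 [[-0.016, -1.0, 0.008, -0.086], [0.999, -0.015, 0.041, -0.544], [-0.041, 0.008, 0.999, -1.394], [0.0, 0.0, 0.0, 1.0]]
side 57.869540357480325 324.02031200259273 196.8697671884683 -0.047647122487817654 [[0.931, -0.364, -0.017, -0.548], [0.261, 0.633, 0.729, -0.188], [-0.255, -0.683, 0.685, -1.101], [0.0, 0.0, 0.0, 1.0]]
```

View pics/top0.png

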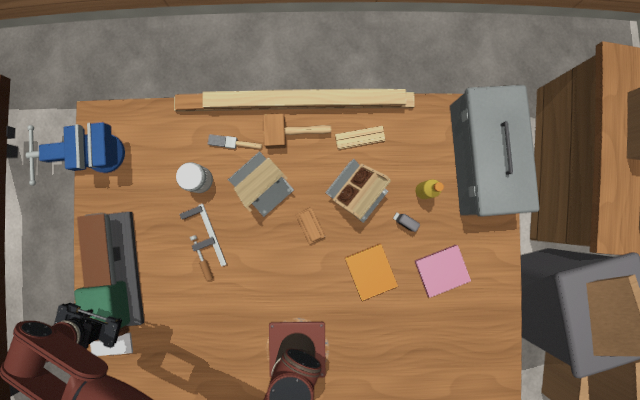

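View pics/side0.png

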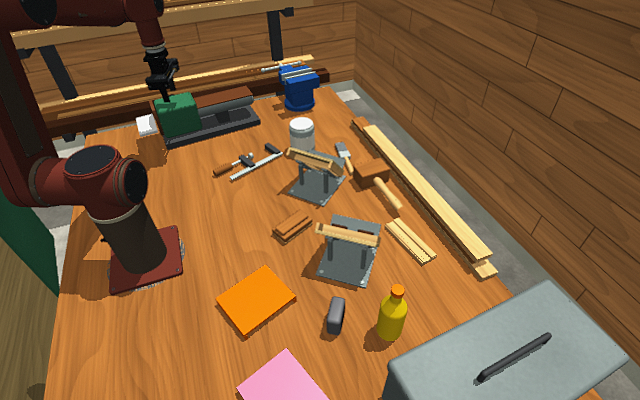

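The top view shows the full tray with two dark rosettes at about (358,188) and the bare mouth-down tray at (262,183). The flat orange (371,272) and pink (443,271) sheets are the look-alikes. In the side view the trays are at about (350,235) and (315,160). I'll enlarge both trays to confirm.

```bash
cat > h.py <<'E'
import numpy as np, cv2
from workcell import *
from scipy.spatial.transform import Rotation as R
def cloud(c):
    H,W=c["z_map"].shape; f=H/2/np.tan(np.radians(c["vertical_fov"])/2)
    u,v=np.meshgrid(np.arange(W),np.arange(H))
    p=np.stack([u,v],-1).reshape(-1,1,2).astype(float)
    K=np.array([[f,0,c["cx"]],[0,f,c["cy"]],[0,0,1.]])
    n=cv2.undistortPoints(p,K,np.array([c["k1"],0,0,0,0.])).reshape(H,W,2)
    z=c["z_map"].astype(float)
    P=np.stack([n[...,0]*z,-n[...,1]*z,-z,np.ones_like(z)],-1)
    P=P@np.linalg.inv(c["camera_from_world"]).T
    P=P[...,:3].copy(); P[z==0]=np.nan
    return P
def project(c,X):
    H=400; f=H/2/np.tan(np.radians(c["vertical_fov"])/2)
    q=c["camera_from_world"]@np.r_[X,1]; a=q[0]/-q[2]; b=-q[1]/-q[2]; s=1+c["k1"]*(a*a+b*b)
    return np.array([c["cx"]+f*a*s,c["cy"]+f*b*s])
E
python3 - <<'E'
from h import *
c=camera("top"); im=c["pixels"]; s=camera("side"); P=cloud(c); Q=cloud(s)
a=cv2.resize(im[140:230,220:400],None,fx=4,fy=4,interpolation=2)
b=cv2.resize(s["pixels"][135:295,270:390],None,fx=2.25,fy=2.25,interpolation=2)
o=np.zeros((360,720,3),np.uint8); o[:a.shape[0]]=a
cv2.imwrite("pics/crop1.png",o); 
cv2.imwrite("pics/crop2.png",cv2.resize(s["pixels"][135:295,270:390],None,fx=3.6,fy=3.6,interpolation=2))
# plane segmentation by local normals
for n,p in (("top",P),("side",Q)):
    dx=p[2:,1:-1]-p[:-2,1:-1]; dy=p[1:-1,2:]-p[1:-1,:-2]
    N=np.cross(dx,dy); N/=np.linalg.norm(N,axis=-1,keepdims=True); N*=np.sign(N[...,2:]); C=p[1:-1,1:-1]
    ok=(C[...,2]>0.04)&(C[...,2]<.22)&(C[...,0]>.35)&(C[...,0]<.75)&(abs(N[...,2]-.643)<.12)
    for side in (1,-1):
        for lo,hi in ((.0,.12),(.12,.3)) :
            m=ok&(C[...,1]*side>-.07*side) if 0 else ok&((C[...,1]>0.04) if side==1 else (C[...,1]<=.04))
        if m.sum()<20: continue
        az=np.degrees(np.arctan2(N[m][:,1],N[m][:,0])); h,e=np.histogram(az,bins=np.arange(-180,181,20))
        for k in np.argsort(h)[-2:]:
            mm=(az>e[k]-5)&(az<e[k+1]+5); print(n,side,h[k],np.median(az[mm]).round(1),C[m][mm].mean(0).round(3),C[m][mm].min(0).round(3),C[m][mm].max(0).round(3),np.median(N[m][mm],0).round(3))
E
```

```text
top 1 241 32.5 [0.61  0.161 0.117] [0.359 0.046 0.06 ] [0.735 0.966 0.173] [0.646 0.412 0.622]
top 1 263 47.3 [0.615 0.153 0.116] [0.366 0.047 0.06 ] [0.748 0.966 0.173] [0.519 0.571 0.624]
top -1 201 31.0 [ 0.588 -0.447  0.154] [ 0.428 -0.799  0.041] [0.749 0.039 0.202] [0.637 0.388 0.651]
top -1 212 49.2 [ 0.589 -0.429  0.151] [ 0.428 -0.805  0.041] [0.749 0.039 0.205] [0.502 0.578 0.634]
side 1 58 44.1 [0.599 0.151 0.121] [0.476 0.047 0.04 ] [0.748 0.665 0.166] [0.55  0.552 0.629]
side 1 81 8.7 [0.632 0.266 0.106] [0.387 0.042 0.046] [0.727 0.963 0.175] [0.807 0.123 0.567]
side -1 252 -90.4 [ 0.617 -0.581  0.172] [ 0.413 -0.794  0.04 ] [0.749 0.023 0.199] [-0.005 -0.741  0.664]
side -1 292 68.6 [ 0.583 -0.311  0.129] [ 0.471 -0.788  0.04 ] [0.741 0.036 0.199] [0.259 0.657 0.716]
```

View pics/crop1.png

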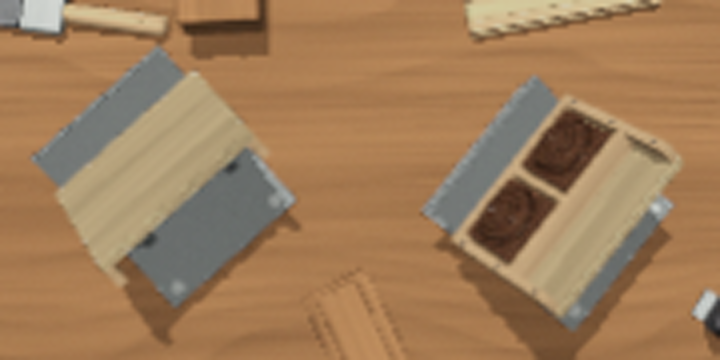

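View pics/crop2.png

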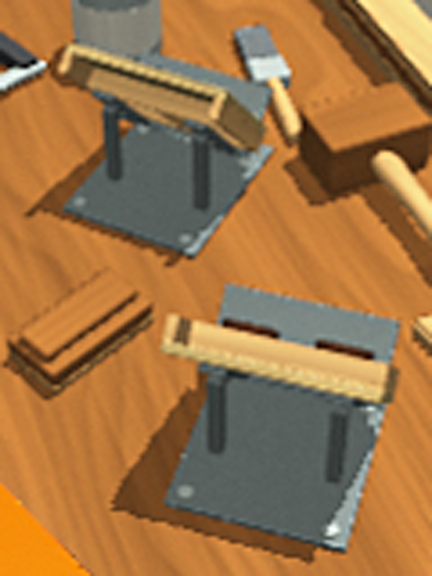

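The crops confirm the trays. Both rests face away from the robot (up-right in the world), with the grip ends at the near top. The left tray shows its bare board outwards (tray_empty) and the right one holds the two rosettes (tray_full). Next I'll measure the planes and edges.

```bash
cat > meas.py <<'E'
from h import *
def fit(P,mask,z0=0.05):
    X=P[mask]; X=X[np.isfinite(X).all(1)&(X[:,2]>z0)]
    rng=np.random.default_rng(0); best=None
    for _ in range(400):
        a,b,c=X[rng.choice(len(X),3,False)]; n=np.cross(b-a,c-a); l=np.linalg.norm(n)
        if l<1e-5: continue
        n/=l; n*=np.sign(n[2])
        if abs(n[2]-.643)>.08 or n[0]<0: continue
        k=abs((X-a)@n)<.003
        if best is None or k.sum()>best.sum(): best=k
    Y=X[best]; m=Y.mean(0); n=np.linalg.svd(Y-m)[2][2]; n*=np.sign(n[2])
    return n,m,Y
E
python3 - <<'E'
from meas import *
c=camera("top"); P=cloud(c); hsv=cv2.cvtColor(c["pixels"],cv2.COLOR_BGR2HSV)
def run(name,poly,hue):
    poly=(np.array(poly)/4+[220,140]).round().astype(np.int32)
    m=np.zeros((400,640),np.uint8); cv2.fillPoly(m,[poly],1); m=m>0
    sat=hsv[...,1]
    m&= (sat>50) if hue=="wood" else (sat<50)
    n,mn,Y=fit(P,m); az=np.degrees(np.arctan2(n[1],n[0]))
    print(name,len(Y),"n",n.round(3),"az",az.round(2),"tilt",np.degrees(np.arccos(n[2])).round(2),"mean",mn.round(4))
    for yaw in (az,):
        a=np.radians(yaw); d=np.array([.643*np.cos(a),.643*np.sin(a),-.766]); y=np.array([-np.sin(a),np.cos(a),0])
        print("  along",np.percentile(Y@d,[1,99]).round(4),"y",np.percentile(Y@y,[1,99]).round(4),"norm",(Y.mean(0)@n).round(4))
run("empty",[(50,190),(195,65),(262,150),(115,280)],"wood")
run("fullboard",[(450,240),(570,90),(690,160),(570,330)],"wood")
# ledge faces: normal = up-bed (-.643..,+.766)
for nm,poly in (("b",[(30,155),(158,45),(190,72),(58,190)]),("a",[(420,210),(535,75),(570,95),(450,235)]),("bfoot",[(130,260),(250,150),(300,200),(175,310)]),("afoot",[(570,325),(660,200),(675,210),(580,330)])):
    poly=(np.array(poly)/4+[220,140]).round().astype(np.int32)
    m=np.zeros((400,640),np.uint8); cv2.fillPoly(m,[poly],1); m=(m>0)&(hsv[...,1]<60)
    X=P[m]; print(nm,len(X),"z",np.percentile(X[:,2],[2,50,98]).round(3)); mn=X.mean(0); e=np.linalg.svd(X-mn)[2]; print(mn.round(4),e.round(3).tolist(),"edge az",np.degrees(np.arctan2(e[0][1],e[0][0])).round(2))
    # min area rect long-edge
    r=cv2.minAreaRect((X[:,:2]*1000).astype(np.float32)); print(r)
E
```

```text
empty 1007 n [0.574 0.512 0.638] az 41.74 tilt 50.32 mean [0.6097 0.1189 0.1214]
  along [0.1831 0.3259] y [-0.3978 -0.2377] norm 0.4886
fullboard 558 n [0.486 0.591 0.644] az 50.53 tilt 49.91 mean [ 0.5858 -0.2171  0.1073]
  along [-0.0345  0.1079] y [-0.6734 -0.5083] norm 0.2257
b 434 z [nan nan nan]Traceback (most recent call last):
  File "<stdin>", line 19, in <module>
    u, s, vh = gufunc(a, signature=signature)
               ~~~~~~^^^^^^^^^^^^^^^^^^^^^^^^
    raise LinAlgError("SVD did not converge")
numpy.linalg.LinAlgError: SVD did not converge
```

```bash
python3 - <<'E'
from meas import *
c=camera("top"); P=cloud(c); hsv=cv2.cvtColor(c["pixels"],cv2.COLOR_BGR2HSV)
def pm(poly):
    poly=(np.array(poly)/4+[220,140]).round().astype(np.int32)
    m=np.zeros((400,640),np.uint8); cv2.fillPoly(m,[poly],1); return m>0
for nm,poly in (("b",[(30,155),(158,45),(190,72),(58,190)]),("a",[(420,210),(535,75),(570,95),(450,235)])):
    X=P[pm(poly)&(hsv[...,1]<70)]; X=X[np.isfinite(X).all(1)&(X[:,2]>.02)]
    mn=X.mean(0); e=np.linalg.svd(X-mn)[2]; n=e[2]*np.sign(e[2][2])
    print(nm,len(X),mn.round(4),"n",n.round(3),"az",np.degrees(np.arctan2(-n[1],-n[0])).round(2),"long az",np.degrees(np.arctan2(e[0][1],e[0][0])).round(2),"z",np.percentile(X[:,2],[2,98]).round(3))
    y=e[0]; print("  ext",np.percentile(X@y,[.5,99.5]).round(4),"n.m",(mn@n).round(4))
X=P[pm([(445,240),(570,90),(690,160),(570,335)])]; X=X[np.isfinite(X).all(1)&(X[:,2]>.05)]
for az in (49.,50.5):
    a=np.radians(az); n=np.array([.766*np.cos(a),.766*np.sin(a),.643]); y=np.array([-np.sin(a),np.cos(a),0]); d=np.array([.643*np.cos(a),.643*np.sin(a),-.766])
    h,e=np.histogram(X@n,bins=np.arange(.17,.27,.003)); print(az,[(round(b,3),k) for b,k in zip(e,h)if k>5])
    for lo,hi in ((.195,.212),(.218,.232)):
        k=((X@n)>lo)&((X@n)<hi); Z=X[k]; print(lo,len(Z),np.percentile(Z@d,[1,50,99]).round(4),np.percentile(Z@y,[1,50,99]).round(4),np.median(Z@n).round(4))
E
```

```text
b 449 [0.6571 0.1613 0.077 ] n [-0.483 -0.413  0.772] az 40.54 long az 130.67 z [0.064 0.091]
  ext [-0.3807 -0.2347] n.m -0.3246
a 398 [ 0.618  -0.1746  0.0768] n [-0.405 -0.497  0.768] az 50.78 long az 139.88 z [0.063 0.091]
  ext [-0.6606 -0.5117] n.m -0.1047
49.0 [(np.float64(0.209), np.int64(26)), (np.float64(0.212), np.int64(40)), (np.float64(0.215), np.int64(214)), (np.float64(0.218), np.int64(256)), (np.float64(0.221), np.int64(101)), (np.float64(0.224), np.int64(47)), (np.float64(0.227), np.int64(55)), (np.float64(0.23), np.int64(80)), (np.float64(0.233), np.int64(149)), (np.float64(0.236), np.int64(304)), (np.float64(0.239), np.int64(185)), (np.float64(0.242), np.int64(67)), (np.float64(0.245), np.int64(134)), (np.float64(0.248), np.int64(36))]
0.195 30 [-0.0261 -0.0233  0.0803] [-0.6668 -0.5497 -0.5026] 0.2103
0.218 513 [-0.0277  0.0147  0.1082] [-0.6633 -0.5937 -0.5025] 0.221
50.5 [(np.float64(0.197), np.int64(22)), (np.float64(0.2), np.int64(41)), (np.float64(0.203), np.int64(181)), (np.float64(0.206), np.int64(292)), (np.float64(0.209), np.int64(99)), (np.float64(0.212), np.int64(51)), (np.float64(0.215), np.int64(54)), (np.float64(0.218), np.int64(61)), (np.float64(0.221), np.int64(141)), (np.float64(0.224), np.int64(320)), (np.float64(0.227), np.int64(205)), (np.float64(0.23), np.int64(53)), (np.float64(0.233), np.int64(133)), (np.float64(0.236), np.int64(46))]
0.195 637 [-0.037  -0.0108  0.0736] [-0.6674 -0.5905 -0.508 ] 0.2068
0.218 756 [-0.0335  0.0414  0.1079] [-0.6733 -0.5894 -0.5083] 0.2258
```

```bash
cat > frames.py <<'E'
from h import *
def axes(az):
    a=np.radians(az); d=np.array([.6428*np.cos(a),.6428*np.sin(a),-.766]); n=np.array([.766*np.cos(a),.766*np.sin(a),.6428]); y=np.array([-np.sin(a),np.cos(a),0])
    return d,y,n
def tool(az,flip=False):  # tool z=d, tool y=+-n
    d,y,n=axes(az); Y=-n if flip else n
    return R.from_matrix(np.c_[np.cross(Y,d),Y,d])
def delta(p,Rt,s=None):
    s=s or sense(); R0=R.from_quat(s["orientation"])
    dp=R0.inv().apply(p-s["tool_pos"])*100; dr=(R0.inv()*Rt).as_rotvec(degrees=True)
    return dp.round(2),dr.round(2)
d,y,n=axes(41.4); 
dd,yy,nn=axes(41.74); OE=nn*.4886+dd*.2545+yy*-.3178   # outer face centre of empty
AZE=41.4
AZF=50.4; dd,yy,nn=axes(AZF); OF=nn*.197+dd*(.1065-.0705)+yy*-.5908 # outer face (under) of full
E
python3 - <<'E'
from frames import *
print("OE",OE.round(4),"OF",OF.round(4))
from scipy.optimize import fsolve
for nm,az,O,hn in (("E",AZE,OE,-.0045),("F",AZF,OF,.029)):
    d,y,n=axes(az); p=O+hn*n-.0375*d
    for fl in (False,True):
        Rt=tool(az,fl).as_matrix()
        for w in (.15,.25):
            wc=p-w*d; q1=np.arctan2(wc[1],wc[0])
            for s in (70,100,130):
                M=(R.from_euler("z",q1)*R.from_euler("y",s,degrees=True)).inv()*R.from_matrix(Rt)
                e=M.as_euler("ZYZ",degrees=True); print(nm,fl,w,s,"q1",np.degrees(q1).round(),"q4,q5,q6",e.round()-[0,0,90],p.round(3))
s=sense(); p=OE-.0045*axes(AZE)[2]-(.0375+.12)*axes(AZE)[0]
for fl in(False,True): print(delta(p,tool(AZE,fl)))
E
```

```text
OE [0.6129 0.1209 0.1191] OF [ 0.5662 -0.2425  0.0991]
E False 0.15 70 q1 4.0 q4,q5,q6 [ 23.  77. -36.] [0.592 0.103 0.145]
E False 0.15 100 q1 4.0 q4,q5,q6 [ 30.  50. -50.] [0.592 0.103 0.145]
E False 0.15 130 q1 4.0 q4,q5,q6 [ 56.  28. -83.] [0.592 0.103 0.145]
E False 0.25 70 q1 -0.0 q4,q5,q6 [ 26.  79. -40.] [0.592 0.103 0.145]
E False 0.25 100 q1 -0.0 q4,q5,q6 [ 33.  53. -56.] [0.592 0.103 0.145]
E False 0.25 130 q1 -0.0 q4,q5,q6 [ 57.  31. -87.] [0.592 0.103 0.145]
E True 0.15 70 q1 4.0 q4,q5,q6 [  23.   77. -216.] [0.592 0.103 0.145]
E True 0.15 100 q1 4.0 q4,q5,q6 [  30.   50. -230.] [0.592 0.103 0.145]
E True 0.15 130 q1 4.0 q4,q5,q6 [  56.   28. -263.] [0.592 0.103 0.145]
E True 0.25 70 q1 -0.0 q4,q5,q6 [  26.   79. -220.] [0.592 0.103 0.145]
E True 0.25 100 q1 -0.0 q4,q5,q6 [  33.   53. -236.] [0.592 0.103 0.145]
E True 0.25 130 q1 -0.0 q4,q5,q6 [  57.   31. -267.] [0.592 0.103 0.145]
F False 0.15 70 q1 -32.0 q4,q5,q6 [ 40. 101. -72.] [ 0.565 -0.244  0.146]
F False 0.15 100 q1 -32.0 q4,q5,q6 [ 41.  78. -91.] [ 0.565 -0.244  0.146]
F False 0.15 130 q1 -32.0 q4,q5,q6 [  50.   56. -114.] [ 0.565 -0.244  0.146]
F False 0.25 70 q1 -38.0 q4,q5,q6 [ 42. 104. -76.] [ 0.565 -0.244  0.146]
F False 0.25 100 q1 -38.0 q4,q5,q6 [ 41.  82. -96.] [ 0.565 -0.244  0.146]
F False 0.25 130 q1 -38.0 q4,q5,q6 [  48.   60. -118.] [ 0.565 -0.244  0.146]
F True 0.15 70 q1 -32.0 q4,q5,q6 [  40.  101. -252.] [ 0.565 -0.244  0.146]
F True 0.15 100 q1 -32.0 q4,q5,q6 [41. 78. 89.] [ 0.565 -0.244  0.146]
F True 0.15 130 q1 -32.0 q4,q5,q6 [50. 56. 66.] [ 0.565 -0.244  0.146]
F True 0.25 70 q1 -38.0 q4,q5,q6 [  42.  104. -256.] [ 0.565 -0.244  0.146]
F True 0.25 100 q1 -38.0 q4,q5,q6 [41. 82. 84.] [ 0.565 -0.244  0.146]
F True 0.25 130 q1 -38.0 q4,q5,q6 [48. 60. 62.] [ 0.565 -0.244  0.146]
(array([-49.76, -42.3 ,  -0.35]), array([-38.97, -11.18,  30.73]))
(array([-49.76, -42.3 ,  -0.35]), array([  14.65,  -51.08, -140.19]))
```

Emit:
step_arm(deltas=[-10, -8.5, 0, -8, -2, 6, 8.7, -20, -17, 0, -16, -4.5, 12, 8.7, -30, -25.5, 0, -24, -7, 18, 8.7, -40, -34, 0, -31, -9, 25, 6, -49.8, -42.3, -0.35, -39, -11.2, 30.7, 4, -49.8, -42.3, -0.35, -39, -11.2, 30.7, 4, -49.8, -42.3, -0.35, -39, -11.2, 30.7, 4, -49.8, -42.3, -0.35, -39, -11.2, 30.7, 4, -49.8, -42.3, -0.35, -39, -11.2, 30.7, 4, -49.8, -42.3, -0.35, -39, -11.2, 30.7, 4])

```text
t: 1.3
tool_pos: [0.4457, 0.1881, 0.2366]
orientation: [0.386, 0.856, 0.313, 0.143]
contact_force: [0.7, 1.1, 0.6]
opening: 0.489
gripper_force: 0.0
```

```bash
python3 - <<'E'
from frames import *
d,y,n=axes(AZE)
print(delta(OE-.0045*n-(.0375+.12)*d,tool(AZE)), sense()["joints"].round(2))
E
```

```text
(array([-16.09,  -1.82,  -1.52]), array([0.26, 0.1 , 0.11])) [-0.11 -0.66  2.41  0.62  0.98 -1.08]
```

Emit:
step_arm(deltas=[-4, -0.5, -0.4, 0, 0, 0, 4, -8, -0.9, -0.8, 0, 0, 0, 4, -12, -1.4, -1.2, 0.2, 0, 0, 4, -16.1, -1.8, -1.5, 0.2, 0.1, 0.1, 4, -16.1, -1.8, -1.5, 0.2, 0.1, 0.1, 4, -16.1, -1.8, -1.5, 0.2, 0.1, 0.1, 4, -16.1, -1.8, -1.5, 0.2, 0.1, 0.1, 4])

```text
t: 2.0
tool_pos: [0.5331, 0.0546, 0.235]
orientation: [0.387, 0.857, 0.311, 0.139]
contact_force: [-0.4, 1.0, -0.3]
opening: 0.457
gripper_force: 0.0
```

```bash
python3 - <<'E'
from frames import *
d,y,n=axes(AZE)
print(delta(OE-.0045*n-(.0375)*d,tool(AZE)), sense()["joints"].round(2))
c=camera("wrist"); cv2.imwrite("pics/w1.png",c["pixels"])
for X in (-.0705,.0705):
  for Y in (-.083,.083): print(X,Y,project(c,OE+X*d+Y*-y).round(1))
T=np.linalg.inv(c["camera_from_world"]); s=sense(); R0=R.from_quat(s["orientation"])
print("cam in tool",R0.inv().apply(T[:3,3]-s["tool_pos"]).round(3),R0.inv().apply(-T[:3,2]).round(3),c["vertical_fov"])
E
```

```text
(array([-0.33,  0.08, 11.79]), array([-0.15, -0.17, -0.07])) [-0.43 -0.33  2.2   0.73  1.08 -1.45]
-0.0705 -0.083 [324.9 113.6]
-0.0705 0.083 [324.  299.3]
0.0705 -0.083 [322.8 112.6]
0.0705 0.083 [322.5 237.5]
cam in tool [ 0.082  0.    -0.15 ] [-0.295 -0.     0.955] 68.10818953078436
```

View pics/w1.png

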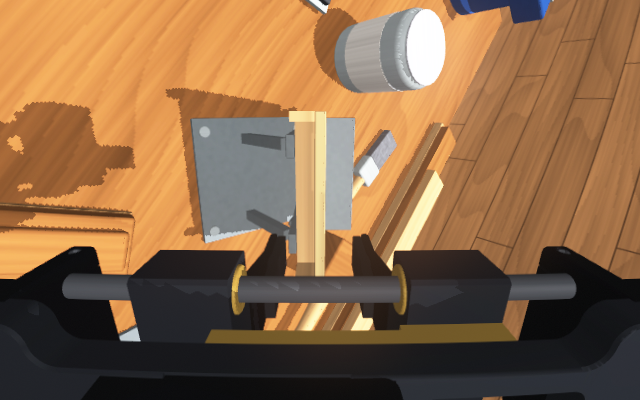

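The wrist view shows the tray edge-on between the open fingers, with the board at u≈316–326 (predicted 324) and the side end at v≈112 (predicted 113.6). The model holds, so I'll go in.

Emit:
step_arm(deltas=[-0.3, 0.1, 3, 0, 0, 0, 4, -0.3, 0.1, 6, 0, 0, 0, 4, -0.3, 0.1, 8, 0, 0, 0, 4, -0.3, 0.1, 10, 0, 0, 0, 4, -0.3, 0.1, 11.8, 0, 0, 0, 4, -0.3, 0.1, 11.8, 0, 0, 0, 4, -0.3, 0.1, 11.8, 0, 0, 0, 4])

```text
t: 2.75
tool_pos: [0.5922, 0.1034, 0.1457]
orientation: [0.386, 0.857, 0.311, 0.139]
contact_force: [-0.3, -0.6, 0.6]
opening: 0.458
gripper_force: 0.0
```

```bash
python3 - <<'E'
from frames import *
d,y,n=axes(AZE)
print(delta(OE-.0045*n-(.0375)*d,tool(AZE)), sense()["joints"].round(2))
c=camera("wrist"); P=cloud(c); s=sense(); R0=R.from_quat(s["orientation"])
T=R0.inv().apply(P.reshape(-1,3)-s["tool_pos"]).reshape(P.shape)
# wood points in tool frame: tray end strip (x positive side) region
m=np.isfinite(T[...,0])&(abs(T[...,1])<.04)&(T[...,2]>-.045)&(T[...,2]<.12)&(T[...,0]>.02)
X=T[m]; print(len(X)); print("y hist",np.histogram(X[:,1],bins=np.arange(-.04,.041,.004))); print(np.percentile(X,[1,50,99],axis=0).round(4))
cv2.imwrite("pics/w2.png",c["pixels"])
E
```

```text
(array([-0.05, -0.08,  0.03]), array([-0.13, -0.19,  0.01])) [-0.27 -0.04  2.14  0.84  0.81 -1.52]
10202
y hist (array([  88,   69,  327,  535,  831,  834,  835,  834,  681, 1441, 1398,
          0,  266,  293,  291,  299,  291,  296,  296,  297]), array([-4.00000000e-02, -3.60000000e-02, -3.20000000e-02, -2.80000000e-02,
       -2.40000000e-02, -2.00000000e-02, -1.60000000e-02, -1.20000000e-02,
       -8.00000000e-03, -4.00000000e-03, -3.46944695e-17,  4.00000000e-03,
        8.00000000e-03,  1.20000000e-02,  1.60000000e-02,  2.00000000e-02,
        2.40000000e-02,  2.80000000e-02,  3.20000000e-02,  3.60000000e-02,
        4.00000000e-02]))
[[ 0.0208 -0.0328 -0.0305]
 [ 0.0555 -0.0038  0.0206]
 [ 0.085   0.0387  0.1128]]
```

View pics/w2.png

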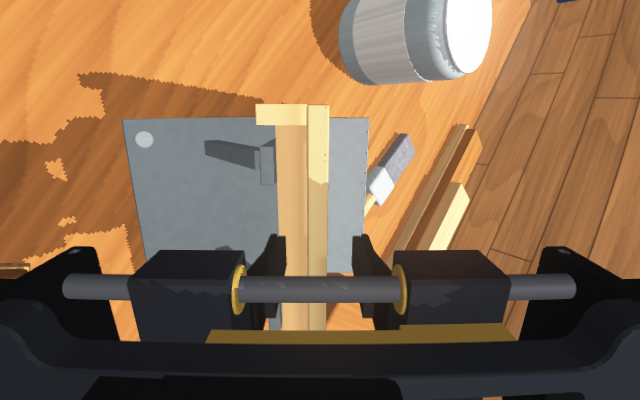

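The board (u≈308–328) sits centred between the fingers. Closing on it.

Emit:
step_arm(deltas=[0, 0, 0, 0, 0, 0, 0, 0, 0, 0, 0, 0, 0, 0, 0, 0, 0, 0, 0, 0, 0, 0, 0, 0, 0, 0, 0, 0, 0, 0, 0, 0, 0, 0, 0, 0, 0, 0, 0, 0, 0, 0, 0, 0, 0, 0, 0, 0, 0])

```text
t: 3.5
tool_pos: [0.593, 0.102, 0.1455]
orientation: [0.387, 0.857, 0.311, 0.139]
contact_force: [-3.2, -1.7, 2.7]
opening: 0.101
gripper_force: 30.0
```

```bash
cat > inhand.py <<'E'
from frames import *
def edge(lo,hi,c=None):
    """tray end-face edge in tool frame for boards with tool-y in (lo,hi): end z vs x line, and side x extent"""
    c=c or camera("wrist"); s=sense(); R0=R.from_quat(s["orientation"])
    P=cloud(c); T=R0.inv().apply(P.reshape(-1,3)-s["tool_pos"]).reshape(P.shape)
    m=np.isfinite(T[...,0])&(T[...,1]>lo)&(T[...,1]<hi)&(T[...,2]<-.02)&(T[...,2]>-.05)&(T[...,0]>.025)&(T[...,0]<.1)
    X=T[m]; k=np.polyfit(X[:,0],X[:,2],1); r=X[:,2]-np.polyval(k,X[:,0]); X=X[abs(r)<.003]; k=np.polyfit(X[:,0],X[:,2],1)
    print("N",len(X),"end z at x=0",k[1].round(4),"skew deg",np.degrees(np.arctan(k[0])).round(2),"x",np.percentile(X[:,0],[1,99,99.8]).round(4),"y",np.percentile(X[:,1],[1,50,99]).round(4))
    return T,c
E
python3 - <<'E'
from inhand import *
edge(-.006,.006); edge(-.003,.003)
s=sense(); print(s["tool_pos"].round(4),s["orientation"].round(4),s["opening"],s["gripper_force"])
E
```

```text
N 3206 end z at x=0 -0.0302 skew deg 0.5 x [0.0258 0.0859 0.0863] y [-0.0054  0.0001  0.0048]
N 2081 end z at x=0 -0.0303 skew deg 0.54 x [0.0258 0.0858 0.0862] y [-0.0029  0.      0.0029]
[0.593  0.102  0.1455] [0.3872 0.8566 0.3112 0.1394] 0.10179950520410593 29.99782200437039
```

```bash
cat >> inhand.py <<'E'
d,y,n=axes(AZF)
def place(h,back,az=AZF,lat=0.003,zo=.0403): # TCP for empty tray h above contact, back from ledge
    return OF+(.058-.0045+h)*n-(zo+back)*d-lat*y
E
python3 - <<'E'
from inhand import *
R0=R.from_quat(sense()["orientation"]); print("up12",R0.inv().apply([0,0,12]).round(2))
for h in (.05,): 
    p=place(h,.01); print(p.round(3)); print(delta(p,tool(AZF)),delta(p+[0,0,.06],tool(AZF)))
E
```

```text
up12 [ 0.03  7.69 -9.21]
[ 0.598 -0.208  0.204]
(array([-23.62, -11.65, -17.43]), array([-0.12,  5.68, -6.98])) (array([-23.6 ,  -7.8 , -22.04]), array([-0.12,  5.68, -6.98]))
```

Emit:
step_arm(deltas=[0, 1, -1.2, 0, 0, 0, 0, 0, 3, -3.6, 0, 0, 0, 0, 0, 5.3, -6.4, 0, 0, 0, 0, 0, 7.7, -9.2, 0, 0, 0, 0, -3, 5.7, -10.9, 0, 0.7, -0.9, 0, -7, 3.1, -13, 0, 1.7, -2.1, 0, -11, 0.5, -15.2, 0, 2.7, -3.3, 0, -15, -2.1, -17.4, 0, 3.7, -4.5, 0, -19, -4.7, -19.6, 0, 4.7, -5.7, 0, -23.6, -7.8, -22, -0.1, 5.7, -7, 0])

```text
t: 4.6
tool_pos: [0.5978, -0.1897, 0.2635]
orientation: [0.318, 0.884, 0.322, 0.115]
contact_force: [1.0, 1.1, -1.5]
opening: 0.1
gripper_force: 30.0
```

```bash
python3 - <<'E'
from inhand import *
p=place(.05,.01); print(delta(p,tool(AZF)),sense()["joints"].round(2),sense()["opening"]); edge(-.006,.006)
E
```

```text
(array([-1.23, -4.88,  3.65]), array([-0.02, -0.09,  0.05])) [-0.79  0.16  1.69  0.7   1.42 -1.82] 0.10031724870338456
N 2030 end z at x=0 -0.0278 skew deg 0.09 x [0.0263 0.0914 0.0914] y [-0.0056  0.0034  0.006 ]
```

Emit:
step_arm(deltas=[-0.6, -1.2, 0.9, 0, 0, 0, 0, -1.2, -2.4, 1.8, 0, 0, 0, 0, -1.2, -3.7, 2.8, 0, 0, 0, 0, -1.2, -4.9, 3.65, 0, 0, 0, 0, -1.2, -4.9, 3.65, 0, 0, 0, 0, -1.2, -4.9, 3.65, 0, 0, 0, 0])

```text
t: 5.25
tool_pos: [0.5983, -0.2051, 0.2043]
orientation: [0.318, 0.884, 0.322, 0.115]
contact_force: [-0.2, 0.1, -1.8]
opening: 0.099
gripper_force: 30.0
```

```bash
python3 - <<'E'
from inhand import *
p=place(.05,.01); print(delta(p,tool(AZF)))
T,c=edge(-.006,.006); edge(-.003,.003)
cv2.imwrite("pics/w3.png",c["pixels"])
m=np.isfinite(T[...,0])&(T[...,2]<.0)&(T[...,2]>-.07)&(T[...,0]>.025)&(T[...,0]<.1)&(T[...,1]<.01)&(T[...,1]>-.13)
h,e=np.histogram(T[m][:,1],bins=np.arange(-.13,.012,.004)); print([(round(a,3),int(b)) for a,b in zip(e,h)])
np.save("T.npy",T)
E
```

```text
(array([-0.2 , -0.19, -0.13]), array([ 0.  , -0.1 ,  0.01]))
N 3170 end z at x=0 -0.0293 skew deg 0.55 x [0.0259 0.0863 0.0867] y [-0.0053 -0.0002  0.0043]
N 2099 end z at x=0 -0.0297 skew deg 0.56 x [0.0258 0.0861 0.0865] y [-0.0029 -0.      0.003 ]
[(np.float64(-0.13), 0), (np.float64(-0.126), 0), (np.float64(-0.122), 0), (np.float64(-0.118), 0), (np.float64(-0.114), 0), (np.float64(-0.11), 0), (np.float64(-0.106), 245), (np.float64(-0.102), 1017), (np.float64(-0.098), 2960), (np.float64(-0.094), 526), (np.float64(-0.09), 171), (np.float64(-0.086), 340), (np.float64(-0.082), 898), (np.float64(-0.078), 497), (np.float64(-0.074), 35), (np.float64(-0.07), 3), (np.float64(-0.066), 2), (np.float64(-0.062), 3), (np.float64(-0.058), 2), (np.float64(-0.054), 4), (np.float64(-0.05), 2), (np.float64(-0.046), 2), (np.float64(-0.042), 0), (np.float64(-0.038), 109), (np.float64(-0.034), 149), (np.float64(-0.03), 139), (np.float64(-0.026), 276), (np.float64(-0.022), 369), (np.float64(-0.018), 369), (np.float64(-0.014), 371), (np.float64(-0.01), 306), (np.float64(-0.006), 957), (np.float64(-0.002), 1420), (np.float64(0.002), 804), (np.float64(0.006), 82)]
```

View pics/w3.png

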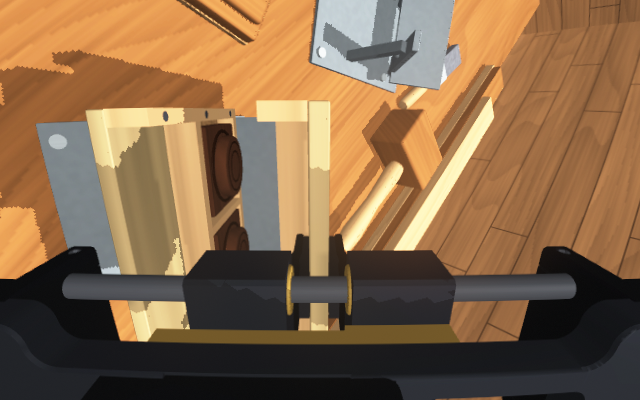

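```bash
cat > rel.py <<'E'
from inhand import *
def full(T):
    ok=np.isfinite(T[...,0])
    # board inner face plane
    m=ok&(T[...,1]>-.11)&(T[...,1]<-.088)&(T[...,0]>.02)&(T[...,0]<.075)&(T[...,2]>-.05)&(T[...,2]<.008)
    X=T[m]; A=np.c_[X[:,0],X[:,2],np.ones(len(X))]
    for _ in range(6): k=np.linalg.lstsq(A,X[:,1],rcond=None)[0]; r=abs(X[:,1]-A@k)<.0015; X,A=X[r],A[r]
    print("full board inner: N",len(X),"slope x,z deg",np.degrees(k[:2]).round(2),"y at grip",(k[2]-.008*k[1]).round(4))
    yb=k[2]
    # end face: points just below the inner face -> edge
    m=ok&(T[...,1]>yb-.009)&(T[...,1]<yb+.001)&(T[...,2]>-.06)&(T[...,2]<.0)&(T[...,0]>.02)&(T[...,0]<.1)
    X=T[m]; b=np.arange(.028,.08,.004); zs=[(x+.002,np.percentile(X[(X[:,0]>x)&(X[:,0]<x+.004),2],3)) for x in b if ((X[:,0]>x)&(X[:,0]<x+.004)).sum()>20]
    zs=np.array(zs)
    if len(zs)>3:
        q=np.polyfit(*zs.T,1); print("full end z at x=0",q[1].round(4),"skew",np.degrees(q[0]).round(2),"resid",np.std(zs[:,1]-np.polyval(q,zs[:,0])).round(4))
    # side extents: max x for board and side strip along z
    m=ok&(T[...,1]>yb-.009)&(T[...,1]<yb+.021)&(T[...,0]>.05)&(T[...,0]<.11)&(T[...,2]>-.05)&(T[...,2]<.10)
    X=T[m]; L=[]
    for z in np.arange(-.02,.1,.01):
        k=(X[:,2]>z)&(X[:,2]<z+.01)
        if k.sum()>20: L.append((z+.005,np.percentile(X[k,0],99)))
    L=np.array(L); q=np.polyfit(*L.T,1); print("full side x:",(L*1e3).round(1).tolist(),"at z=-.03",np.polyval(q,-.03).round(4),"slope deg",np.degrees(q[0]).round(2))
    m=ok&(abs(T[...,1])<.02)&(T[...,0]>.05)&(T[...,0]<.11)&(T[...,2]>-.05)&(T[...,2]<.12)
    X=T[m]; L=[]
    for z in np.arange(-.03,.12,.01):
        k=(X[:,2]>z)&(X[:,2]<z+.01)
        if k.sum()>20: L.append((z+.005,np.percentile(X[k,0],99)))
    print("empty side x:",(np.array(L)*1e3).round(1).tolist())
E
python3 -c "
from rel import *
full(np.load('T.npy'))"
```

```text
full board inner: N 2516 slope x,z deg [-0.06  5.39] y at grip -0.0951
full end z at x=0 -0.0189 skew -0.38 resid 0.0001
full side x: [[-15.0, 84.6], [-5.0, 84.5], [5.0, 84.6], [15.0, 84.6], [25.0, 84.6], [35.0, 83.5], [45.0, 84.8], [55.0, 84.2], [65.0, 84.2], [75.0, 84.2], [85.0, 84.2], [95.0, 84.3]] at z=-.03 0.0846 slope deg -0.22
empty side x: [[-25.0, 86.7], [25.0, 76.5]]
```

Both trays are in view. The empty tray's side is at (290,100) and the full tray's is at (165,108). The empty one needs about 2 mm less sideways, 10.6 mm more towards the ledge, and 50 mm down.

Emit:
step_arm(deltas=[-0.2, 0, 2, 0, 0.2, 0, 0, -0.2, 0, 5, 0, 0.4, 0, 0, -0.2, 0, 8, 0, 0.4, 0, 0, -0.2, -1, 0.85, 0, 0.4, 0, 0])

```text
t: 5.75
tool_pos: [0.6072, -0.1867, 0.1669]
orientation: [0.316, 0.885, 0.327, 0.103]
contact_force: [-0.9, -0.1, -3.3]
opening: 0.104
gripper_force: 30.0
```

I made a unit slip: the first rows went in cm where I meant mm. I'll check where it stands before moving back.

```bash
python3 - <<'E'
from inhand import *
s=sense(); p=place(.05,.01); R0=R.from_quat(s["orientation"])
print(delta(p,tool(AZF)),s["contact_force"].round(1),s["dq"].round(3)); edge(-.006,.006)
E
```

```text
(array([-0.57,  0.7 , -4.29]), array([ 0.09, -1.54, -0.26])) [-0.9 -0.1 -3.3] [-0.716 -0.59  -0.158 -0.324  0.901 -0.021]Traceback (most recent call last):
  File "<stdin>", line 3, in <module>
  File "inhand.py", line 7, in edge
    X=T[m]; k=np.polyfit(X[:,0],X[:,2],1); r=X[:,2]-np.polyval(k,X[:,0]); X=X[abs(r)<.003]; k=np.polyfit(X[:,0],X[:,2],1)
              ~~~~~~~~~~^^^^^^^^^^^^^^^^^
    raise TypeError("expected non-empty vector for x")
TypeError: expected non-empty vector for x
```

Emit:
step_arm(deltas=[0, 1, 0, 0, 0, 0, 0, 0, 1, 0, 0, 0, 0, 0])

```text
t: 6.0
tool_pos: [0.6152, -0.19, 0.1844]
orientation: [0.316, 0.885, 0.323, 0.114]
contact_force: [-0.1, 0.1, -2.7]
opening: 0.104
gripper_force: 30.0
```

```bash
python3 - <<'E'
from inhand import *
s=sense(); p=place(.05,.01)
print(delta(p,tool(AZF)),s["contact_force"].round(1),s["dq"].round(3),s["opening"])
c=camera("wrist"); cv2.imwrite("pics/w4.png",c["pixels"])
E
```

```text
(array([ 0.16, -0.63, -3.1 ]), array([ 0.01, -0.35,  0.12])) [-0.1  0.1 -2.7] [-0.004  0.009  0.023 -0.015 -0.002 -0.017] 0.10438088270120247
```

View pics/w4.png

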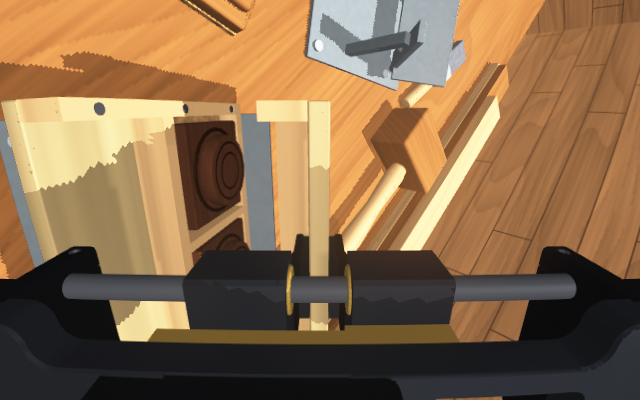

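The in-hand tray is unchanged at (290,100) and the rosettes are undisturbed. Going back, with a final check before the descent.

Emit:
step_arm(deltas=[0, 0, -1, 0, 0, 0, 0, 0.2, 0, -2.2, 0, 0, 0, 0, 0.2, 0, -2.2, 0, 0.2, 0, 0, 0.2, -1.5, -2.2, 0, 0.2, 0, 0, 0.2, -3, -2.2, 0, 0.2, 0, 0, 0.2, -3, -2.2, 0, 0.2, 0, 0, 0.2, -3, -2.2, 0, 0.2, 0, 0])

```text
t: 6.75
tool_pos: [0.5882, -0.2182, 0.1797]
orientation: [0.317, 0.884, 0.324, 0.11]
contact_force: [0.5, -0.6, -1.9]
opening: 0.099
gripper_force: 30.0
```

```bash
cat > rel2.py <<'E'
from inhand import *
def ends(T,lo,hi,nm):
    """end face (facing -z): per-x-bin front edge, side extents"""
    ok=np.isfinite(T[...,0])&(T[...,1]>lo)&(T[...,1]<hi)&(T[...,0]>.02)&(T[...,0]<.1)&(T[...,2]>-.06)&(T[...,2]<.02)
    X=T[ok]; r=[]
    for x in np.arange(.03,.08,.004):
        k=abs(X[:,0]-x)<.002
        if k.sum()>20: r.append((x,np.percentile(X[k,2],5)))
    r=np.array(r); q=np.polyfit(*r.T,1) if len(r)>2 else [np.nan]*2
    k=X[:,2]<np.nanmin(r[:,1])+.015 if len(r) else slice(None)
    print(nm,"end z(0.05)",(q[0]*.05+q[1]).__round__(4),"skew",np.degrees(q[0]).__round__(2),"side x",np.percentile(X[k,0],[99,99.7]).round(4),len(X))
    return X
def hist(T):
    m=np.isfinite(T[...,0])&(T[...,2]<.0)&(T[...,2]>-.05)&(T[...,0]>.025)&(T[...,0]<.08)&(T[...,1]<.01)&(T[...,1]>-.13)
    h,e=np.histogram(T[m][:,1],bins=np.arange(-.13,.012,.002)); print([(round(a*1e3),int(b)) for a,b in zip(e,h) if b>60])
def snap():
    c=camera("wrist"); s=sense(); P=cloud(c); return R.from_quat(s["orientation"]).inv().apply(P.reshape(-1,3)-s["tool_pos"]).reshape(P.shape),c
E
python3 - <<'E'
from rel2 import *
T,c=snap(); p=place(.05,.01); print(delta(p,tool(AZF)))
hist(T); ends(T,-.0035,.0035,"empty"); ends(T,-.073,-.066,"full")
E
```

```text
(array([-0.11,  2.59, -0.94]), array([ 0.  , -0.66, -0.06]))
[(-82, 387), (-80, 450), (-78, 468), (-76, 502), (-74, 1578), (-72, 1611), (-70, 855), (-54, 105), (-52, 94), (-6, 243), (-4, 619), (-2, 618), (0, 555), (2, 638)]
empty end z(0.05) -0.0303 skew 0.23 side x [0.0859 0.0863] 2564
full end z(0.05) -0.0228 skew -0.66 side x [0.0844 0.0848] 5623
```

```bash
python3 - <<'E'
from rel2 import *
T,c=snap(); np.save("T.npy",T)
ok=np.isfinite(T[...,0])
for x0,x1 in ((.03,.045),(.055,.07),(.076,.084)):
    print(x0,[(round(z*1e3),(np.percentile(T[m][:,1],[10,50,90])*1e3).round(1).tolist()) for z in np.arange(-.025,.1,.01) if (m:=ok&(T[...,0]>x0)&(T[...,0]<x1)&(abs(T[...,2]-z)<.002)&(T[...,1]<-.03)&(T[...,1]>-.1)).sum()>8])
m=ok&(T[...,0]>.03)&(T[...,0]<.07)&(T[...,1]<-.066)&(T[...,1]>-.077)&(T[...,2]<.02)&(T[...,2]>-.018)
X=T[m]; k=np.linalg.svd(X-X.mean(0))[2][2]; print(k, X.mean(0))
# empty outer? end face thickness
m=ok&(T[...,0]>.03)&(T[...,0]<.08)&(abs(T[...,1])<.012)&(T[...,2]>-.04)&(T[...,2]<-.02); print(np.percentile(T[m][:,1],[1,99]))
E
```

```text
0.03 [(-25, [-80.8, -76.5, -73.4]), (-15, [-72.7, -72.0, -71.3]), (-5, [-70.3, -69.8, -69.2]), (5, [-68.9, -68.4, -67.9]), (15, [-66.9, -66.4, -65.9]), (25, [-64.4, -60.3, -44.5]), (45, [-40.6, -36.3, -33.0]), (55, [-31.2, -30.8, -30.3])]
0.055 [(-25, [-81.1, -76.8, -73.6]), (-15, [-72.5, -72.0, -71.3]), (-5, [-70.9, -70.2, -69.6]), (5, [-68.8, -68.2, -67.6]), (15, [-67.2, -66.6, -66.1]), (25, [-64.6, -60.0, -44.2]), (45, [-42.3, -41.8, -41.0]), (55, [-40.3, -37.1, -31.3]), (65, [-38.6, -37.8, -34.1]), (75, [-36.8, -36.3, -35.3]), (85, [-35.2, -34.8, -34.5])]
0.076 [(-25, [-80.2, -73.2, -53.9]), (-15, [-71.8, -51.6, -51.0]), (-5, [-50.6, -50.0, -49.5]), (5, [-48.6, -48.2, -47.6]), (15, [-46.8, -46.2, -45.8]), (25, [-58.5, -44.5, -44.0]), (35, [-43.0, -42.6, -42.1]), (45, [-40.9, -40.6, -40.1])]
[-0.00423441 -0.98454593  0.17507537] [ 0.05077422 -0.0695892  -0.0020522 ]
[-0.00975325  0.00431438]
```

```bash
python3 - <<'E'
from rel2 import *
from meas import fit
s=sense(); R0=R.from_quat(s["orientation"]); print("tool z,y",R0.as_matrix()[:,2].round(3),R0.as_matrix()[:,1].round(3)); print([a.round(3) for a in axes(AZF)])
for nm in ("top","side"):
    c=camera(nm); P=cloud(c); T=R0.inv().apply(P.reshape(-1,3)-s["tool_pos"]).reshape(P.shape)
    ok=np.isfinite(T[...,0])
    for lab,lo,hi in (("outer board",-.004,.012),("full",-.1,-.03)):
        m=ok&(T[...,1]>lo)&(T[...,1]<hi)&(abs(T[...,0])<.08)&(T[...,2]>-.03)&(T[...,2]<.11); X=T[m]
        print(nm,lab,len(X))
        if len(X)>50 and lo>-.01:
            A=np.c_[X[:,[0,2]],np.ones(len(X))]; y=X[:,1]
            for _ in range(6): k=np.linalg.lstsq(A,y,rcond=None)[0]; r=abs(y-A@k)<.003; A,y=A[r],y[r]
            print("  slope deg",np.degrees(k[:2]).round(2),"off",k[2].round(4),len(y))
    cv2.imwrite(f"pics/{nm}1.png",c["pixels"])
c=camera("side"); cv2.imwrite("pics/s1.png",cv2.resize(c["pixels"][180:300,290:410],None,fx=5,fy=5,interpolation=2))
E
```

```text
tool z,y [ 0.401  0.502 -0.766] [0.489 0.59  0.643]
[array([ 0.41 ,  0.495, -0.766]), array([-0.771,  0.637,  0.   ]), array([0.488, 0.59 , 0.643])]
top outer board 952
  slope deg [-0.02  0.01] off 0.0041 888
top full 359
side outer board 16
side full 478
```

View pics/s1.png

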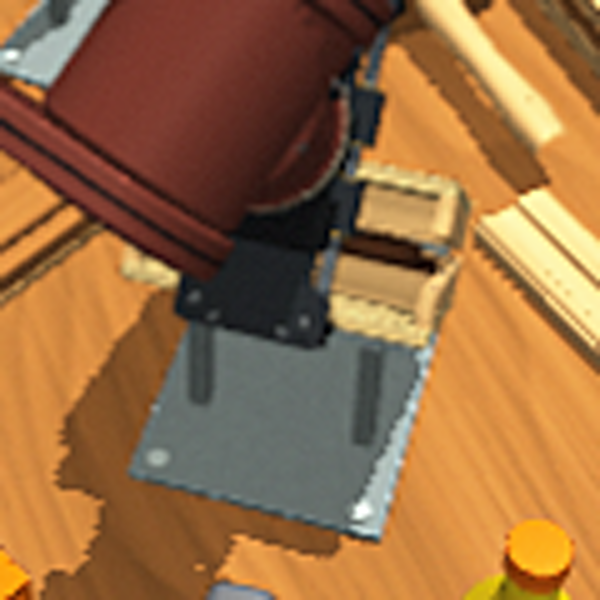

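```bash
python3 - <<'E'
from rel2 import *
c=camera("wrist"); P=cloud(c); hsv=cv2.cvtColor(c["pixels"],cv2.COLOR_BGR2HSV)
def pl(m,nm):
    X=P[m&np.isfinite(P[...,0])]; mn=np.median(X,0); 
    for _ in range(6):
        n=np.linalg.svd(X-X.mean(0))[2][2]; n*=np.sign(n[2]); r=abs((X-X.mean(0))@n)<.004; X=X[r]
    print(nm,len(X),n.round(3),"az",np.degrees(np.arctan2(n[1],n[0])).round(1),"tilt",np.degrees(np.arccos(n[2])).round(2),X.mean(0).round(4))
g=(hsv[...,1]<60)
pl((P[...,2]<.03)&(P[...,2]>-.03)&(hsv[...,1]>80)&(hsv[...,0]<25),"table")
pl(g&(P[...,2]<.03)&(P[...,2]>-.005)&(P[...,1]<0),"foot a")
d,y,n=axes(AZF)
Q=P-OF; D=Q@d; N=Q@n; Yy=Q@y
pl((abs(D-.07)<.02)&(N>.02)&(N<.075)&(abs(Yy)<.09)&g,"ledge a")
T=np.load("T.npy")
pl((T[...,0]>.03)&(T[...,0]<.07)&(T[...,1]<-.066)&(T[...,1]>-.077)&(T[...,2]<.015)&(T[...,2]>-.015),"full board inner")
pl((abs(T[...,0]-.08)<.003)&(T[...,1]<-.036)&(T[...,1]>-.055)&(T[...,2]<.05)&(T[...,2]>-.01),"full rim")
E
```

```text
Traceback (most recent call last):
numpy._core._exceptions._ArrayMemoryError: Unable to allocate 40.0 GiB for an array with shape (73305, 73305) and data type float64
```

```bash
python3 - <<'E'
from rel2 import *
c=camera("wrist"); P=cloud(c); hsv=cv2.cvtColor(c["pixels"],cv2.COLOR_BGR2HSV)
def pl(m,nm):
    X=P[m&np.isfinite(P[...,0])]
    if len(X)<30: print(nm,len(X)); return
    for _ in range(6):
        n=np.linalg.svd(X-X.mean(0),full_matrices=False)[2][2]; n*=np.sign(n[2]); r=abs((X-X.mean(0))@n)<.004; X=X[r]
    print(nm,len(X),n.round(3),"az",np.degrees(np.arctan2(n[1],n[0])).round(1),"tilt",np.degrees(np.arccos(n[2])).round(2),X.mean(0).round(4))
g=(hsv[...,1]<60)
pl((P[...,2]<.03)&(P[...,2]>-.03)&(hsv[...,1]>80)&(hsv[...,0]<25),"table")
pl(g&(P[...,2]<.03)&(P[...,2]>-.005)&(P[...,1]<0),"foot a")
d,y,n=axes(AZF)
Q=P-OF; D=Q@d; N=Q@n; Yy=Q@y
pl((abs(D-.07)<.02)&(N>.02)&(N<.075)&(abs(Yy)<.09)&g,"ledge a")
T=np.load("T.npy")
pl((T[...,0]>.03)&(T[...,0]<.07)&(T[...,1]<-.066)&(T[...,1]>-.077)&(T[...,2]<.015)&(T[...,2]>-.015),"full board inner")
pl((abs(T[...,0]-.08)<.003)&(T[...,1]<-.036)&(T[...,1]>-.055)&(T[...,2]<.05)&(T[...,2]>-.01),"full rim")
E
```

```text
table 64095 [-0.001 -0.     1.   ] az -173.4 tilt 0.06 [ 5.712e-01 -9.270e-02 -2.000e-04]
foot a 8857 [0.002 0.    1.   ] az 6.7 tilt 0.13 [ 0.5239 -0.2724  0.0058]
ledge a 0
full board inner 2728 [0.408 0.497 0.766] az 50.6 tilt 40.01 [ 0.5161 -0.2275  0.1369]
full rim 540 [ 0.874 -0.358  0.328] az -22.2 tilt 70.84 [ 0.5113 -0.1864  0.1384]
```

Findings: the foot plate and table planes read level, and the in-hand tray is parallel to the tool. The full tray now has its foot riding about 10° up the ledge, nudged by the gripper body in my slip. The rosettes are still seated. The empty tray's foot rim is about 3 mm from the raised foot, so descending gently should push it back flush.

Emit:
step_arm(deltas=[-0.15, -0.2, 0, 0, 0, 0, 0, -0.15, -0.4, 0, 0, 0, 0, 0, -0.15, -0.6, 0, 0, 0, 0, 0, -0.15, -0.8, 0, 0, 0, 0, 0, -0.15, -0.8, 0, 0, 0, 0, 0])

```text
t: 7.6
tool_pos: [0.586, -0.2238, 0.1754]
orientation: [0.317, 0.885, 0.323, 0.111]
contact_force: [0.0, 0.3, -1.5]
opening: 0.098
gripper_force: 30.0
```

```bash
cat >> rel2.py <<'E'
def tilt(T):
    ok=np.isfinite(T[...,0])
    print([(round(z*1e3),(np.median(T[m][:,1])*1e3).round(1)) for z in np.arange(-.025,.03,.01) if (m:=ok&(T[...,0]>.03)&(T[...,0]<.07)&(abs(T[...,2]-z)<.002)&(T[...,1]<-.02)&(T[...,1]>-.09)).sum()>8])
    print("strip",[(round(z*1e3),(np.percentile(T[m][:,1],[50])*1e3).round(1)) for z in np.arange(-.015,.1,.015) if (m:=ok&(T[...,0]>.077)&(T[...,0]<.083)&(abs(T[...,2]-z)<.002)&(T[...,1]<-.024)&(T[...,1]>-.06)).sum()>8])
E
python3 - <<'E'
from rel2 import *
T,c=snap(); tilt(T); s=sense(); print(R.from_quat(s["orientation"]).inv().apply(s["contact_force"]).round(1),s["torque"].round(2)); ends(T,-.0035,.0035,"empty")
c=camera("top"); P=cloud(c); U=R.from_quat(s["orientation"]).inv().apply(P.reshape(-1,3)-s["tool_pos"])
m=(abs(U[:,1]-.0045)<.012)&(abs(U[:,0])<.075)&(U[:,2]>.01)&(U[:,2]<.1); print("emp slope",np.degrees(np.polyfit(U[m,2],U[m,1],1)[0]).round(2))
E
```

```text
[(-25, np.float64(-67.4)), (-15, np.float64(-62.7)), (-5, np.float64(-61.3)), (5, np.float64(-59.9)), (15, np.float64(-58.4)), (25, np.float64(-51.7))]
strip [(-15, array([-42.7])), (0, array([-40.4])), (15, array([-38.4])), (30, array([-36.2]))]
[-0.  -1.7  1.4] [-0.5   0.35 -0.07]
empty end z(0.05) -0.0306 skew 0.6 side x [0.0857 0.0861] 2574
emp slope 0.27
```

Emit:
step_arm(deltas=[0, -0.2, 0, 0, 0, 0, 0, 0, -0.4, 0, 0, 0, 0, 0, 0, -0.6, 0, 0, 0, 0, 0, 0, -0.8, 0, 0, 0, 0, 0, 0, -0.8, 0, 0, 0, 0, 0])

```text
t: 8.2
tool_pos: [0.582, -0.2286, 0.1702]
orientation: [0.317, 0.885, 0.323, 0.111]
contact_force: [0.1, 0.1, -1.1]
opening: 0.104
gripper_force: 30.0
```

```bash
cat > chk.py <<'E'
from rel2 import *
T,c=snap(); tilt(T); s=sense(); print(R.from_quat(s["orientation"]).inv().apply(s["contact_force"]).round(1),s["torque"].round(2)); ends(T,-.0035,.0035,"empty"); hist(T)
c=camera("top"); P=cloud(c); U=R.from_quat(s["orientation"]).inv().apply(P.reshape(-1,3)-s["tool_pos"])
m=(abs(U[:,1]-.0045)<.012)&(abs(U[:,0])<.075)&(U[:,2]>.01)&(U[:,2]<.1); print("emp slope",np.degrees(np.polyfit(U[m,2],U[m,1],1)[0]).round(2))
print(delta(place(0,0),tool(AZF)))
np.save("T.npy",T)
E
python3 chk.py
```

```text
[(-25, np.float64(-56.5)), (-15, np.float64(-52.3)), (-5, np.float64(-51.6)), (5, np.float64(-50.9)), (15, np.float64(-50.2)), (25, np.float64(-40.7))]
strip [(-15, array([-32.4])), (0, array([-31.3]))]
[ 0.3 -1.2  1.4] [-0.6   0.43  0.02]
empty end z(0.05) -0.0305 skew 0.25 side x [0.0858 0.0862] 2583
[(-62, 373), (-60, 531), (-58, 535), (-56, 548), (-54, 2032), (-52, 1009), (-6, 94), (-4, 613), (-2, 561), (0, 633), (2, 618), (4, 200)]
emp slope 0.2
(array([ 0.04, -0.83,  0.09]), array([-0.04, -0.63,  0.  ]))
```

Emit:
step_arm(deltas=[0, -0.2, 0, 0, 0, 0, 0, 0, -0.4, 0, 0, 0, 0, 0, 0, -0.6, 0, 0, 0, 0, 0, 0, -0.6, 0, 0, 0, 0, 0])

```text
t: 8.7
tool_pos: [0.5792, -0.2321, 0.1665]
orientation: [0.317, 0.885, 0.323, 0.111]
contact_force: [-0.2, 0.5, -1.6]
opening: 0.104
gripper_force: 30.0
```

```bash
echo 'ends(T,-.052,-.047,"full")' >> chk.py; python3 chk.py
```

```text
[(-25, np.float64(-48.2)), (-15, np.float64(-44.4)), (-5, np.float64(-44.4)), (5, np.float64(-44.3)), (15, np.float64(-44.5)), (25, np.float64(-34.8))]
strip [(-15, array([-44.8]))]
[ 1.1 -0.9  1.3] [-0.5   0.34  0.  ]
empty end z(0.05) -0.0305 skew 0.49 side x [0.0857 0.0861] 2594
[(-54, 333), (-52, 565), (-50, 558), (-48, 573), (-46, 2418), (-44, 62), (-6, 98), (-4, 604), (-2, 586), (0, 638), (2, 592), (4, 216)]
emp slope -0.22
(array([ 0.04, -0.25,  0.09]), array([-0.03, -0.64,  0.  ]))
full end z(0.05) -0.0273 skew 0.33 side x [0.0862 0.0865] 1710
```

The trays are now flush: zero relative slope, 39.9 mm between the boards, sides within 0.4 mm. The top tray is 3 mm short of the ledge. I'll slide it down, then release.

Emit:
step_arm(deltas=[0, 0, 0.15, 0, 0, 0, 0, 0, 0, 0.3, 0, 0, 0, 0, 0, 0, 0.3, 0, 0, 0, 0, 0, 0, 0.3, 0, 0, 0, 2.6, 0, 0, 0.3, 0, 0, 0, 2.6, 0, 0, 0.3, 0, 0, 0, 2.6, 0, 0, 0.3, 0, 0, 0, 2.6])

```text
t: 9.5
tool_pos: [0.5806, -0.2305, 0.1646]
orientation: [0.316, 0.885, 0.323, 0.111]
contact_force: [-0.4, -0.1, -0.6]
opening: 0.281
gripper_force: 0.0
```

```bash
python3 chk.py; python3 -c "
from rel2 import *
print(sense()['joints'].round(2))"
```

```text
[(-25, np.float64(-44.8)), (-15, np.float64(-44.7)), (-5, np.float64(-44.7)), (5, np.float64(-44.6)), (15, np.float64(-44.7)), (25, np.float64(-34.5))]
strip [(-15, array([-45.]))]
[-0.3  0.2 -0.1] [-0.33  0.23 -0.04]
empty end z(0.05) -0.0303 skew 0.26 side x [0.0857 0.0861] 2579
[(-54, 431), (-52, 579), (-50, 590), (-48, 585), (-46, 2715), (-6, 282), (-4, 587), (-2, 622), (0, 636), (2, 568)]
emp slope -0.01
(array([ 0.05, -0.27, -0.2 ]), array([-0.02, -0.62,  0.03]))
full end z(0.05) -0.0302 skew 0.4 side x [0.0865 0.0868] 1750
[-0.86  0.3   1.72  0.71  1.34 -1.99]
```

Ends are flush at −30.3 and −30.2 mm, and the sides agree within 0.7 mm. Now withdrawing, shifting to the mid-plane, opening fully and going back in around both boards.

Emit:
step_arm(deltas=[0, 0, -1.5, 0, 0, 0, 2.6, 0, 0, -3.5, 0, 0, 0, 2.6, 0, 0, -5.5, 0, 0, 0, 2.6, 0.3, -1, -6, 0, 0, 0, 8.7, 0.3, -2.45, -6, 0, 0, 0, 8.7, 0.3, -2.45, -6, 0, 0, 0, 8.7, 0.3, -2.45, -6, 0, 0, 0, 8.7, 0.3, -2.45, -6, 0, 0, 0, 8.7])

```text
t: 10.4
tool_pos: [0.5421, -0.2725, 0.1939]
orientation: [0.317, 0.885, 0.324, 0.11]
contact_force: [-1.3, -0.3, 0.1]
opening: 0.665
gripper_force: 0.0
```

```bash
python3 - <<'E'
from rel2 import *
T,c=snap(); s=sense(); print(s["opening"],delta(place(0,0),tool(AZF)))
T=T+[0,0,-.06]; 
for sgn in (1,-1): T2=T.copy()
ends(T,.021,.028,"empty"); ends(T,-.028,-.021,"full")
m=np.isfinite(T[...,0])&(T[...,0]>.03)&(T[...,0]<.075)&(T[...,2]>-.04)&(T[...,2]<-.015)&(abs(T[...,1])<.05)
h,e=np.histogram(T[m][:,1],bins=np.arange(-.05,.051,.002)); print([(round(a*1e3),int(b)) for a,b in zip(e,h) if b>20])
cv2.imwrite("pics/w5.png",c["pixels"])
E
```

```text
0.7096106631931564 (array([-0.29,  2.18,  5.72]), array([ 0.  , -0.69, -0.  ]))
empty end z(0.05) -0.0311 skew 0.3 side x [0.082  0.0825] 1148
full end z(0.05) -0.0311 skew 0.8 side x [0.0827 0.0831] 1171
[(-30, 159), (-28, 234), (-26, 244), (-24, 233), (-22, 360), (18, 209), (20, 244), (22, 235), (24, 242), (26, 229), (28, 59)]
```

View pics/w5.png

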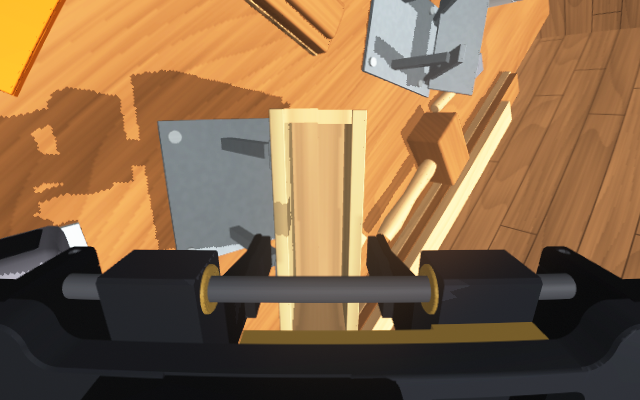

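The closed pair (u≈270–365, v≥110) shows flush and centred within 1 mm between the fingers. Going in.

Emit:
step_arm(deltas=[0, -0.1, 0, 0, 0, 0, 8.7, 0, -0.1, 0, 0, 0, 0, 8.7, 0, -0.1, 0, 0, 0, 0, 8.7, 0, -0.1, 1.5, 0, 0, 0, 8.7, 0, -0.1, 3, 0, 0, 0, 8.7, 0, -0.1, 5, 0, 0, 0, 8.7, 0, -0.1, 6.6, 0, 0, 0, 8.7, 0, -0.1, 6.6, 0, 0, 0, 8.7, 0, -0.1, 6.6, 0, 0, 0, 8.7])

```text
t: 11.35
tool_pos: [0.5681, -0.2399, 0.1428]
orientation: [0.316, 0.885, 0.324, 0.11]
contact_force: [-0.2, 0.7, 0.3]
opening: 0.999
gripper_force: 0.0
```

Emit:
step_arm(deltas=[0, 0, 0, 0, 0, 0, 4.5, 0, 0, 0, 0, 0, 0, 4.5, 0, 0, 0, 0, 0, 0, 4.5, 0, 0, 0, 0, 0, 0, 4.5, 0, 0, 0, 0, 0, 0, 4.5, 0, 0, 0, 0, 0, 0, 4.5, 0, 0, 0, 0, 0, 0, 4.5])

```text
t: 12.05
tool_pos: [0.5684, -0.2407, 0.1441]
orientation: [0.316, 0.885, 0.324, 0.111]
contact_force: [-0.1, 0.8, 4.5]
opening: 0.663
gripper_force: 30.0
```

```bash
cat > pair.py <<'E'
from rel2 import *
T,c=snap(); s=sense(); R0=R.from_quat(s["orientation"]); print(s["opening"]*87,s["gripper_force"],s["joints"].round(2),s["tool_pos"].round(4),"Fw",s["contact_force"].round(1))
ends(T,.022,.028,"y+ tray"); ends(T,-.028,-.022,"y- tray")
m=np.isfinite(T[...,0])&(T[...,0]>.03)&(T[...,0]<.075)&(T[...,2]>-.05)&(T[...,2]<-.025)&(abs(T[...,1])<.05)
h,e=np.histogram(T[m][:,1],bins=np.arange(-.05,.051,.002)); print([(round(a*1e3),int(b)) for a,b in zip(e,h) if b>20])
E
python3 pair.py; python3 - <<'E'
from rel2 import *
s=sense();np.savez("pairpose.npz",p=s["tool_pos"],q=s["orientation"])
print(R.from_quat(s["orientation"]).inv().apply([0,0,1]).round(3))
E
```

```text
57.762848647814664 29.99612451530993 [-0.88  0.33  1.73  0.7   1.33 -2.03] [ 0.5684 -0.2407  0.1441] Fw [-0.2  1.3  4.6]
y+ tray end z(0.05) -0.036 skew 0.19 side x [0.0831 0.0835] 2259
y- tray end z(0.05) -0.036 skew 0.42 side x [0.0839 0.0842] 2286
[(-30, 151), (-28, 527), (-26, 531), (-24, 538), (-22, 610), (-20, 378), (20, 877), (22, 530), (24, 545), (26, 522), (28, 273)]
[ 0.008  0.643 -0.766]
```

The pinch is good (57.8 mm, 30 N). Lifting straight up, then turning half a turn about the tool axis.

Emit:
step_arm(deltas=[0, 0.4, -0.5, 0, 0, 0, 4.5, 0, 1.2, -1.5, 0, 0, 0, 4.5, 0.1, 2.5, -3, 0, 0, 0, 4.5, 0.1, 4.2, -5, 0, 0, 0, 4.5, 0.1, 5.9, -7, 0, 0, 0, 4.5, 0.1, 7.6, -9, 0, 0, 0, 4.5, 0.1, 9, -10.7, 0, 0, 0, 4.5, 0.1, 9, -10.7, 0, 0, 0, 4.5, 0.1, 9, -10.7, 0, 0, 0, 4.5])

```text
t: 13.0
tool_pos: [0.5682, -0.2408, 0.2837]
orientation: [0.316, 0.885, 0.323, 0.111]
contact_force: [-0.6, 0.2, -6.5]
opening: 0.664
gripper_force: 30.0
```

```bash
python3 pair.py
```

```text
57.504828010054155 29.99511712929234 [-0.88  0.17  1.64  0.68  1.52 -1.87] [ 0.5678 -0.2403  0.2824] Fw [ 0.3  1.7 -5.3]
y+ tray end z(0.05) -0.037 skew 0.36 side x [0.0827 0.083 ] 2254
y- tray end z(0.05) -0.0369 skew 0.39 side x [0.0833 0.0837] 2182
[(-28, 479), (-26, 541), (-24, 519), (-22, 565), (-20, 670), (20, 743), (22, 543), (24, 540), (26, 529), (28, 455)]
```

Emit:
step_arm(deltas=[0, 0, 0, 0, 0, 5, 4.5, 0, 0, 0, 0, 0, 12, 4.5, 0, 0, 0, 0, 0, 19, 4.5, 0, 0, 0, 0, 0, 26, 4.5, 0, 0, 0, 0, 0, 33, 4.5, 0, 0, 0, 0, 0, 40, 4.5, 0, 0, 0, 0, 0, 47, 4.5, 0, 0, 0, 0, 0, 54, 4.5, 0, 0, 0, 0, 0, 60, 4.5])

```text
t: 13.95
tool_pos: [0.5676, -0.2399, 0.2808]
orientation: [0.718, 0.606, 0.335, -0.068]
contact_force: [-0.5, -0.8, -4.7]
opening: 0.664
gripper_force: 30.0
```

Emit:
step_arm(deltas=[0, 0, 0, 0, 0, 7, 4.5, 0, 0, 0, 0, 0, 14, 4.5, 0, 0, 0, 0, 0, 21, 4.5, 0, 0, 0, 0, 0, 28, 4.5, 0, 0, 0, 0, 0, 35, 4.5, 0, 0, 0, 0, 0, 42, 4.5, 0, 0, 0, 0, 0, 49, 4.5, 0, 0, 0, 0, 0, 56, 4.5, 0, 0, 0, 0, 0, 60, 4.5])

```text
t: 14.85
tool_pos: [0.5676, -0.2399, 0.2808]
orientation: [0.925, 0.166, 0.256, -0.227]
contact_force: [-0.6, 0.6, -4.1]
opening: 0.661
gripper_force: 30.0
```

Emit:
step_arm(deltas=[0, 0, 0, 0, 0, 7, 4.5, 0, 0, 0, 0, 0, 14, 4.5, 0, 0, 0, 0, 0, 21, 4.5, 0, 0, 0, 0, 0, 28, 4.5, 0, 0, 0, 0, 0, 35, 4.5, 0, 0, 0, 0, 0, 42, 4.5, 0, 0, 0, 0, 0, 49, 4.5, 0, 0, 0, 0, 0, 55, 4.5, 0, 0, 0, 0, 0, 60, 4.5, 0, 0, 0, 0, 0, 60, 4.5])

```text
t: 15.85
tool_pos: [0.5677, -0.2399, 0.281]
orientation: [0.885, -0.317, 0.109, -0.324]
contact_force: [-0.5, 0.0, -5.1]
opening: 0.661
gripper_force: 30.0
```

```bash
python3 pair.py; python3 - <<'E'
from rel2 import *
z=np.load("pairpose.npz"); Rt=R.from_quat(z["q"])*R.from_euler("z",180,degrees=True)
print(delta(z["p"],Rt),R.from_quat(sense()["orientation"]).inv().apply([0,0,-14]).round(2))
E
```

```text
57.49535515467178 29.99591132858768 [-0.88  0.17  1.64  0.68  1.52  1.27] [ 0.5678 -0.24    0.2814] Fw [-0.4 -0.2 -4.6]
y+ tray end z(0.05) -0.0357 skew 0.23 side x [0.0813 0.0816] 2198
y- tray end z(0.05) -0.0356 skew 0.25 side x [0.0821 0.0825] 2236
[(-30, 255), (-28, 541), (-26, 542), (-24, 534), (-22, 878), (0, 21), (2, 25), (4, 23), (6, 22), (8, 23), (10, 27), (12, 23), (18, 421), (20, 580), (22, 533), (24, 539), (26, 540), (28, 171)]
(array([ 0.23,  8.83, 10.51]), array([ 0.02,  0.17, -0.03])) [ 0.14  9.   10.73]
```

Turned over cleanly. Descending to the recorded rest pose.

Emit:
step_arm(deltas=[0, 1.5, 1.7, 0, 0, 0, 4.5, 0.1, 3.5, 4.1, 0, 0.1, 0, 4.5, 0.2, 5.5, 6.5, 0, 0.2, 0, 4.5, 0.2, 7.2, 8.6, 0, 0.2, 0, 4.5, 0.2, 8, 9.6, 0, 0.2, 0, 4.5, 0.2, 8.3, 10, 0, 0.2, 0, 4.5, 0.2, 8.55, 10.2, 0, 0.2, 0, 4.5, 0.2, 8.8, 10.4, 0, 0.2, 0, 4.5, 0.2, 8.8, 10.4, 0, 0.2, 0, 4.5])

```text
t: 16.8
tool_pos: [0.569, -0.2421, 0.1479]
orientation: [0.885, -0.317, 0.113, -0.322]
contact_force: [-0.7, -0.4, -4.2]
opening: 0.666
gripper_force: 30.0
```

```bash
python3 pair.py; python3 - <<'E'
from rel2 import *
z=np.load("pairpose.npz"); Rt=R.from_quat(z["q"])*R.from_euler("z",180,degrees=True)
s=sense(); print(delta(z["p"],Rt),R.from_quat(s["orientation"]).inv().apply(s["contact_force"]).round(1))
E
```

```text
57.77568936955231 29.995375152211636 [-0.89  0.32  1.73  0.7   1.33  1.11] [ 0.5691 -0.2421  0.148 ] Fw [-0.6  0.5 -3.5]
y+ tray end z(0.05) -0.0359 skew 0.12 side x [0.0815 0.0818] 2209
y- tray end z(0.05) -0.0359 skew 0.39 side x [0.0822 0.0826] 2249
[(-30, 309), (-28, 548), (-26, 533), (-24, 541), (-22, 820), (2, 22), (4, 21), (10, 22), (12, 22), (18, 517), (20, 555), (22, 547), (24, 543), (26, 534), (28, 106)]
(array([-0.14,  0.2 ,  0.34]), array([ 0.04, -0.25,  0.04])) [-0.8  2.2  2.7]
```

Emit:
step_arm(deltas=[-0.1, 0.1, 0.1, 0, -0.2, 0, 4.5, -0.1, 0.2, 0.2, 0, -0.2, 0, 4.5, -0.1, 0.2, 0.3, 0, -0.2, 0, 4.5, -0.1, 0.2, 0.3, 0, -0.2, 0, 4.5])

```text
t: 17.25
tool_pos: [0.568, -0.2412, 0.1449]
orientation: [0.885, -0.316, 0.111, -0.323]
contact_force: [-7.4, -1.6, 4.6]
opening: 0.664
gripper_force: 30.0
```

```bash
python3 pair.py; python3 - <<'E'
from rel2 import *
z=np.load("pairpose.npz"); Rt=R.from_quat(z["q"])*R.from_euler("z",180,degrees=True)
s=sense(); print(delta(z["p"],Rt),R.from_quat(s["orientation"]).inv().apply(s["contact_force"]).round(1))
E
```

```text
57.816762153084795 29.993129486683756 [-0.89  0.32  1.73  0.7   1.33  1.11] [ 0.568  -0.2412  0.1449] Fw [-8.1 -0.9  4.5]
y+ tray end z(0.05) -0.036 skew 0.44 side x [0.0811 0.0815] 2173
y- tray end z(0.05) -0.036 skew 0.17 side x [0.0818 0.0822] 2235
[(-30, 351), (-28, 545), (-26, 541), (-24, 546), (-22, 785), (0, 24), (6, 21), (8, 23), (14, 22), (18, 556), (20, 554), (22, 528), (24, 547), (26, 526), (28, 80)]
(array([0. , 0. , 0.1]), array([0.02, 0.01, 0.02])) [-5.7  1.6 -7.2]
```

Ledge contact felt (about 7 N). Releasing.

Emit:
step_arm(deltas=[0, 0, -0.05, 0, 0, 0, 6.2, 0, 0, -0.05, 0, 0, 0, 7.2, 0, 0, -0.05, 0, 0, 0, 7.2, 0, 0, -0.05, 0, 0, 0, 7.2, 0, 0, -0.05, 0, 0, 0, 7.2])

```text
t: 17.8
tool_pos: [0.5681, -0.2408, 0.1438]
orientation: [0.885, -0.316, 0.111, -0.323]
contact_force: [-0.3, -0.3, -0.0]
opening: 0.821
gripper_force: 0.0
```

```bash
python3 pair.py
```

```text
71.37940912337575 0.0 [-0.88  0.33  1.73  0.7   1.33  1.11] [ 0.5681 -0.2408  0.1438] Fw [-0.5  1.6 -0.4]
y+ tray end z(0.05) -0.0368 skew -0.32 side x [0.08   0.0804] 2114
y- tray end z(0.05) -0.0368 skew -0.51 side x [0.0801 0.0804] 2189
[(-30, 453), (-28, 547), (-26, 559), (-24, 539), (-22, 715), (-20, 36), (-18, 37), (-16, 36), (-14, 39), (-12, 35), (-10, 34), (-8, 41), (-6, 35), (-4, 35), (-2, 37), (0, 40), (2, 35), (4, 37), (6, 39), (8, 36), (10, 35), (12, 37), (14, 38), (16, 38), (18, 687), (20, 562), (22, 543), (24, 545), (26, 499)]
```

The pair has settled flush on the ledge. Withdrawing and regrasping the top (emptied) tray's board alone.

Emit:
step_arm(deltas=[0, 0.1, -1.5, 0, 0, 0, 7.2, 0, 0.1, -3.5, 0, 0, 0, 7.2, 0, 0.1, -5.5, 0, 0, 0, 7.2, -0.3, -1, -6.5, 0, 0, 0, 3, -0.3, -2.6, -6.5, 0, 0, 0, 3, -0.3, -2.6, -6.5, 0, 0, 0, 3, -0.3, -2.6, -6.5, 0, 0, 0, 3, -0.3, -2.6, -6.5, 0, 0, 0, 3, -0.3, -2.6, -6.5, 0, 0, 0, 3, -0.3, -2.6, -6.5, 0, 0, 0, 3])

```text
t: 18.85
tool_pos: [0.5521, -0.2559, 0.2096]
orientation: [0.885, -0.317, 0.11, -0.324]
contact_force: [0.1, -0.4, 0.5]
opening: 0.357
gripper_force: 0.0
```

```bash
python3 - <<'E'
from rel2 import *
T,c=snap(); s=sense(); print(s["opening"]*87,s["tool_pos"].round(4))
T=T+[0,0,-.06]
m=np.isfinite(T[...,0])&(T[...,0]>.03)&(T[...,0]<.075)&(T[...,2]>-.05)&(T[...,2]<-.015)&(abs(T[...,1])<.07)
h,e=np.histogram(T[m][:,1],bins=np.arange(-.03,.07,.002)); print([(round(a*1e3),int(b)) for a,b in zip(e,h) if b>20])
ends(T,-.004,.004,"top"); ends(T,.045,.052,"bottom")
E
```

```text
30.933973895970446 [ 0.5521 -0.2561  0.2097]
[(-6, 49), (-4, 285), (-2, 222), (0, 220), (2, 260), (4, 37), (44, 590), (46, 246), (48, 237), (50, 237), (52, 169)]
top end z(0.05) -0.0323 skew -0.63 side x [0.0829 0.0833] 1377
bottom end z(0.05) -0.0322 skew -0.09 side x [0.0836 0.0836] 1210
```

Emit:
step_arm(deltas=[0, 0, 1.5, 0, 0, 0, 3, 0, 0, 3, 0, 0, 0, 3, 0, 0, 4.5, 0, 0, 0, 3, 0, 0, 6, 0, 0, 0, 3, 0, 0, 6, 0, 0, 0, 3, 0, 0, 6, 0, 0, 0, 3])

```text
t: 19.5
tool_pos: [0.5763, -0.2254, 0.1638]
orientation: [0.885, -0.316, 0.11, -0.324]
contact_force: [-0.1, 0.2, 0.1]
opening: 0.347
gripper_force: 0.0
```

Emit:
step_arm(deltas=[0, 0, 0, 0, 0, 0, 0, 0, 0, 0, 0, 0, 0, 0, 0, 0, 0, 0, 0, 0, 0, 0, 0, 0, 0, 0, 0, 0, 0, 0, 0, 0, 0, 0, 0])

```text
t: 20.0
tool_pos: [0.5763, -0.2267, 0.1648]
orientation: [0.885, -0.317, 0.111, -0.323]
contact_force: [-1.4, -1.7, 2.6]
opening: 0.105
gripper_force: 30.0
```

```bash
python3 - <<'E'
from rel2 import *
T,c=snap(); s=sense(); R0=R.from_quat(s["orientation"]); print(s["opening"]*87,s["gripper_force"],s["tool_pos"].round(4),s["joints"].round(2))
ends(T,-.004,.004,"top"); ends(T,.045,.052,"bottom")
print("n-dir (tool)",R0.inv().apply(axes(AZF)[2]).round(3),"up",R0.inv().apply([0,0,1]).round(3))
E
```

```text
8.645996632782756 29.998177383095026 [ 0.5763 -0.2267  0.1648] [-0.86  0.29  1.73  0.71  1.34  1.15]
top end z(0.05) -0.031 skew -0.53 side x [0.0825 0.0829] 2804
bottom end z(0.05) -0.0309 skew -0.65 side x [0.0825 0.0829] 3975
n-dir (tool) [ 0.    -1.    -0.001] up [-0.007 -0.642 -0.766]
```

Emit:
step_arm(deltas=[0, -0.2, -0.05, 0, 0, 0, 0, 0, -0.6, -0.1, 0, 0, 0, 0, 0, -1.1, -0.1, 0, 0, 0, 0, 0, -1.8, -0.1, 0, 0, 0, 0, 0, -2.6, -0.2, 0, 0, 0, 0, 0, -4.5, -2.5, 0, 0, 0, 0, 0, -7, -5.5, 0, 0, 0, 0, 0, -9.2, -8.1, 0, 0, 0, 0, 0, -9.2, -8.1, 0, 0, 0, 0])

```text
t: 20.95
tool_pos: [0.5912, -0.2132, 0.2927]
orientation: [0.886, -0.314, 0.116, -0.322]
contact_force: [0.9, -0.5, -0.3]
opening: 0.102
gripper_force: 30.0
```

```bash
cat > tgt.py <<'E'
from rel2 import *
R1=R.from_quat([0.3872,0.8566,0.3112,0.1394]); Rt=R1*R.from_euler("z",180,degrees=True)
P0=np.array([.593,.102,.1455])+R1.apply([.003,0,0])
E
python3 - <<'E'
from tgt import *
T,c=snap(); ends(T,-.004,.004,"top"); cv2.imwrite("pics/w6.png",c["pixels"])
for up in (.12,.02): print(delta(P0+[0,0,up],Rt))
t=camera("top"); cv2.imwrite("pics/t2.png",cv2.resize(t["pixels"][130:240,210:410],None,fx=4,fy=4,interpolation=2))
print(sense()["joints"].round(2))
E
```

```text
top end z(0.05) -0.0335 skew -0.65 side x [0.0836 0.0839] 2154
(array([-19.92, -17.34,  17.68]), array([-0.07,  6.07,  7.29]))
(array([-19.91, -10.91,  25.35]), array([-0.07,  6.07,  7.29]))
[-0.83  0.16  1.64  0.69  1.49  1.32]
```

View pics/w6.png

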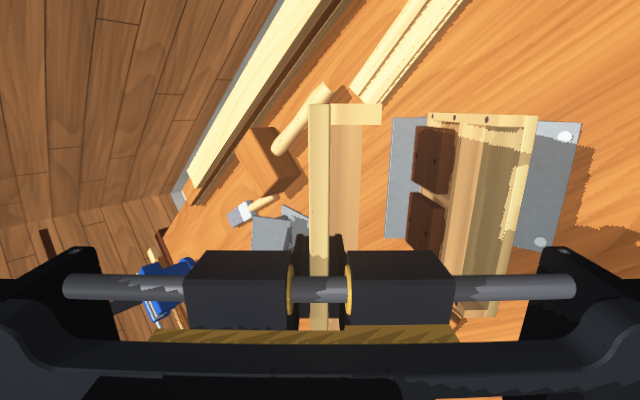

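The wrist view shows both rosettes back-up in the lower tray at about (433,160) and (425,225), and the emptied tray in hand at (318,110). Carrying it over to rest_b.

Emit:
step_arm(deltas=[-2.5, -2.2, 2.2, 0, 0.8, 0.9, 0, -5, -4.4, 4.4, 0, 1.5, 1.8, 0, -8, -7, 7.1, 0, 2.4, 2.9, 0, -11, -9.6, 9.8, 0, 3.3, 4, 0, -14, -12.2, 12.4, 0, 4.2, 5.1, 0, -17, -14.8, 15.1, 0, 5.1, 6.2, 0, -19.9, -17.3, 17.7, 0, 6.1, 7.3, 0, -19.9, -17.3, 17.7, 0, 6.1, 7.3, 0, -19.9, -17.3, 17.7, 0, 6.1, 7.3, 0])

```text
t: 21.95
tool_pos: [0.5882, 0.1066, 0.2604]
orientation: [0.857, -0.388, 0.135, -0.312]
contact_force: [0.0, -0.2, -1.5]
opening: 0.098
gripper_force: 30.0
```

```bash
python3 - <<'E'
from tgt import *
T,c=snap(); ends(T,-.004,.004,"top"); ends(T,-.003,.003,"top")
for up in (.03,.008,0): print(delta(P0+[0,0,up],Rt))
print(sense()["joints"].round(2))
E
```

```text
top end z(0.05) -0.0302 skew -0.39 side x [0.0807 0.0811] 2746
top end z(0.05) -0.0302 skew -0.41 side x [0.0807 0.0811] 2078
(array([0.28, 5.39, 6.63]), array([ 0.08,  0.36, -0.29]))
(array([0.3 , 6.8 , 8.32]), array([ 0.08,  0.36, -0.29]))
(array([0.31, 7.31, 8.94]), array([ 0.08,  0.36, -0.29]))
[-0.27 -0.21  2.06  0.69  1.    1.86]
```

Emit:
step_arm(deltas=[0.2, 1.5, 1.8, 0, 0.1, 0, 0, 0.4, 3.5, 4.3, 0, 0.2, -0.1, 0, 0.5, 5.4, 6.6, 0.1, 0.4, -0.3, 0, 0.5, 6.2, 7.6, 0.1, 0.4, -0.3, 0, 0.5, 6.6, 8.1, 0.1, 0.4, -0.3, 0, 0.5, 6.8, 8.3, 0.1, 0.4, -0.3, 0, 0.5, 6.8, 8.3, 0.1, 0.4, -0.3, 0])

```text
t: 22.7
tool_pos: [0.5942, 0.1013, 0.1563]
orientation: [0.856, -0.388, 0.142, -0.312]
contact_force: [-0.2, 0.5, -2.1]
opening: 0.1
gripper_force: 30.0
```

```bash
python3 - <<'E'
from tgt import *
T,c=snap(); ends(T,-.004,.004,"top"); s=sense(); print(s["contact_force"].round(1),delta(P0,Rt))
P=cloud(c); hsv=cv2.cvtColor(c["pixels"],cv2.COLOR_BGR2HSV); cv2.imwrite("pics/w7.png",c["pixels"])
# foot plate side edges (grey, z<.02) in rest frame about y
d,y,n=axes(41.0); m=(hsv[...,1]<60)&(P[...,2]<.02)&(P[...,2]>0.002)&(P[...,0]>.45)&(P[...,1]>-.05)&(P[...,1]<.3); X=P[m]
print("foot y max",len(X),np.percentile(X@y,[50,98,99.5]).round(4)); tc=s["tool_pos"]; print("TCP y",(tc@y).round(4))
E
```

```text
top end z(0.05) -0.0309 skew -0.35 side x [0.0824 0.0828] 2799
[ 1.  -0.9 -2.2] (array([-0.44,  0.78,  0.82]), array([-0.2 , -0.27,  0.04]))
foot y max 18665 [-0.318  -0.255  -0.2493]
TCP y -0.3134
```

View pics/w7.png

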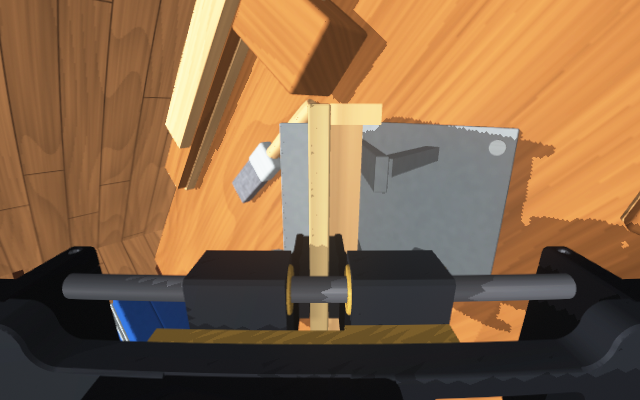

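```bash
python3 - <<'E'
from tgt import *
T,c=snap(); P=cloud(c); hsv=cv2.cvtColor(c["pixels"],cv2.COLOR_BGR2HSV); s=sense()
m=(hsv[...,1]<60)&(P[...,2]<.02)&(P[...,2]>0.002)&(P[...,0]>.45)&(P[...,1]>-.05)&(P[...,1]<.3)
lab=cv2.connectedComponentsWithStats(m.astype(np.uint8)); i=1+np.argmax(lab[2][1:,4]); m=lab[1]==i
# fit -y edge line: first grey pixel per column
us=np.where(m[:200].sum(0)>20)[0]; us=us[(us>380)&(us<510)]
E=np.array([P[np.argmax(m[:,u]),u][:2] for u in us]); k=cv2.fitLine(E.astype(np.float32),cv2.DIST_HUBER,0,.001,.001).ravel()
az=np.degrees(np.arctan2(k[1],k[0])); az=az if az>0 else az+180; print("edge az",az, len(E))
for a in (az,41.0,41.5):
    d,y,n=axes(a); ey=np.median(E@y[:2]); print(a,"rest centre y",ey+.075,"tray centre y",(s["tool_pos"]-(.0826-.083)*R.from_quat(s["orientation"]).apply([-1,0,0]))@y)
print("tool az",np.degrees(np.arctan2(*R.from_quat(s["orientation"]).as_matrix()[[1,0],2])),"tool y az",np.degrees(np.arctan2(*-R.from_quat(s["orientation"]).as_matrix()[[1,0],1])))
E
```

```text
edge az 41.104824 129
41.104824 rest centre y -0.30831524954691975 tray centre y -0.31388984153646726
41.0 rest centre y -0.307386537036306 tray centre y -0.31294768444840204
41.5 rest centre y -0.31176680041650295 tray centre y -0.317432185060916
tool az 41.11634917586827 tool y az 41.36930212483225
```

Measured from the rest's foot plate edge, the tray is 5 mm off towards −y. Correcting, then lowering.

Emit:
step_arm(deltas=[-0.25, 0, 0, 0, -0.1, 0, 0, -0.5, 0, 0, 0, -0.2, 0, 0, -0.5, 0.2, 0.2, 0, -0.2, 0, 0, -0.5, 0.4, 0.4, 0, -0.2, 0, 0, -0.5, 0.6, 0.6, 0, -0.2, 0, 0, -0.5, 0.6, 0.6, 0, -0.2, 0, 0])

```text
t: 23.4
tool_pos: [0.5893, 0.1052, 0.1463]
orientation: [0.856, -0.387, 0.139, -0.312]
contact_force: [-0.5, 0.7, -2.3]
opening: 0.102
gripper_force: 30.0
```

```bash
python3 - <<'E'
from tgt import *
T,c=snap(); ends(T,-.004,.004,"top"); s=sense(); print(R.from_quat(s["orientation"]).inv().apply(s["contact_force"]).round(1),delta(P0,Rt))
E
```

```text
top end z(0.05) -0.031 skew -0.56 side x [0.0823 0.0827] 2813
[-0.2  1.   1.7] (array([0.18, 0.02, 0.11]), array([-0.1 ,  0.04, -0.03]))
```

Emit:
step_arm(deltas=[0.05, 0.1, 0, 0, 0, 0, 0, 0.05, 0.15, 0.1, 0, 0, 0, 0, 0.05, 0.15, 0.15, 0, 0, 0, 0, 0.05, 0.15, 0.15, 0, 0, 0, 0])

```text
t: 23.85
tool_pos: [0.5901, 0.1046, 0.1456]
orientation: [0.856, -0.387, 0.14, -0.312]
contact_force: [-4.4, -0.9, 4.2]
opening: 0.099
gripper_force: 30.0
```

```bash
python3 - <<'E'
from tgt import *
T,c=snap(); ends(T,-.004,.004,"top"); s=sense(); print(R.from_quat(s["orientation"]).inv().apply(s["contact_force"]).round(1),delta(P0,Rt))
E
```

```text
top end z(0.05) -0.0311 skew -0.47 side x [0.0824 0.0828] 2797
[-1.6  0.3 -5.8] (array([ 0.09, -0.03,  0.03]), array([-0.17, -0.  ,  0.02]))
```

Ledge contact is felt and the pose matches the original. Releasing and checking that it settles.

Emit:
step_arm(deltas=[0, 0, 0, 0, 0, 0, 1.6, 0, 0, 0, 0, 0, 0, 2.6, 0, 0, 0, 0, 0, 0, 2.6, 0, 0, 0, 0, 0, 0, 2.6])

```text
t: 24.3
tool_pos: [0.5898, 0.1047, 0.1447]
orientation: [0.856, -0.387, 0.14, -0.312]
contact_force: [0.6, 0.8, 0.3]
opening: 0.282
gripper_force: 0.0
```

```bash
python3 - <<'E'
from tgt import *
T,c=snap(); ends(T,-.004,.004,"top"); s=sense(); print(s["opening"]*87,s["contact_force"].round(1))
m=np.isfinite(T[...,0])&(T[...,0]>.03)&(T[...,0]<.075)&(T[...,2]>-.05)&(T[...,2]<-.015)&(abs(T[...,1])<.03)
h,e=np.histogram(T[m][:,1],bins=np.arange(-.03,.03,.002)); print([(round(a*1e3),int(b)) for a,b in zip(e,h) if b>20])
E
```

```text
top end z(0.05) -0.0316 skew -0.6 side x [0.0828 0.0831] 2750
25.071601756621604 [-0.2  0.1 -0. ]
[(-6, 315), (-4, 496), (-2, 528), (0, 526), (2, 415)]
```

Emit:
step_arm(deltas=[0, 0, -1.5, 0, 0, 0, 2.6, 0, 0, -3.5, 0, 0, 0, 2.6, 0, 0, -6, 0, 0, 0, 2.6, 0, 0, -9, 0, 0, 0, 2.6, 0, 0, -13, 0, 0, 0, 2.6, 0, 0, -17, 0, 0, 0, 2.6, 0, 0, -17, 0, 0, 0, 2.6])

```text
t: 25.05
tool_pos: [0.5091, 0.0297, 0.2802]
orientation: [0.856, -0.387, 0.144, -0.312]
contact_force: [1.4, -0.6, 1.0]
opening: 0.297
gripper_force: 0.0
```

```bash
python3 - <<'E'
from meas import *
from frames import *
t=camera("top"); P=cloud(t); hsv=cv2.cvtColor(t["pixels"],cv2.COLOR_BGR2HSV)
for nm,box in (("b",(233,282,158,212)),("a",(331,394,163,222))):
    m=np.zeros((400,640),bool); m[box[2]:box[3],box[0]:box[1]]=True
    n,mn,Y=fit(P,m&(hsv[...,1]>50)); print(nm,len(Y),n.round(3),"tilt",np.degrees(np.arccos(n[2])).round(2),"az",np.degrees(np.arctan2(n[1],n[0])).round(2),mn.round(4),"n.m",(mn@n).round(4))
o=cv2.resize(t["pixels"][130:240,210:410],None,fx=4,fy=4,interpolation=2); cv2.imwrite("pics/final.png",o)
print(sense()["joints"].round(2))
E
```

```text
b 1020 [0.573 0.512 0.64 ] tilt 50.24 az 41.78 [0.6091 0.1189 0.1219] n.m 0.488
a 531 [0.467 0.559 0.685] tilt 46.75 az 50.16 [ 0.5529 -0.2538  0.1361] n.m 0.2093
[-0.52 -0.43  2.19  0.71  1.22  1.7 ]
```

The tray on rest_b matches its start pose to under 1 mm. One numeric check of tray a's board and rim planes, without another picture: I've already gone over the picture allowance.

```bash
python3 - <<'E'
from frames import *
t=camera("top"); P=cloud(t); d,y,n=axes(AZF); hsv=cv2.cvtColor(t["pixels"],cv2.COLOR_BGR2HSV)
X=P[np.isfinite(P[...,0])]; c=hsv[np.isfinite(P[...,0])]; Q=X-OF; D,Yy,N=Q@d,Q@y,Q@n
k=(abs(D)<.09)&(abs(Yy)<.1)&(N>-.02)&(N<.07)
for lo in np.arange(-.075,.08,.01):
    print(round(lo*1e3),"board/pocket y+",[ (np.median(N[m])*1e3).round(1) if (m:=k&(abs(D-lo-.005)<.004)&(abs(Yy-s)<.03)).sum()>4 else None for s in (.037,-.037)],"sides",[ (np.median(N[m])*1e3).round(1) if (m:=k&(abs(D-lo-.005)<.004)&(abs(Yy-s)<.004)).sum()>1 else None for s in (.079,-.079)])
E
```

```text
-75 board/pocket y+ [np.float64(7.9), np.float64(7.6)] sides [np.float64(16.7), np.float64(16.3)]
-65 board/pocket y+ [np.float64(10.0), np.float64(10.5)] sides [np.float64(32.5), np.float64(31.4)]
-55 board/pocket y+ [np.float64(10.7), np.float64(10.7)] sides [np.float64(30.0), np.float64(32.1)]
-45 board/pocket y+ [np.float64(10.9), np.float64(11.2)] sides [np.float64(30.2), np.float64(30.6)]
-35 board/pocket y+ [np.float64(10.3), np.float64(11.1)] sides [np.float64(28.3), np.float64(30.7)]
-25 board/pocket y+ [np.float64(19.4), np.float64(21.1)] sides [np.float64(30.0), np.float64(29.3)]
-15 board/pocket y+ [np.float64(29.6), np.float64(29.8)] sides [np.float64(31.3), np.float64(31.3)]
-5 board/pocket y+ [np.float64(33.3), np.float64(32.2)] sides [np.float64(29.0), np.float64(30.9)]
5 board/pocket y+ [np.float64(30.0), np.float64(30.9)] sides [np.float64(31.2), np.float64(30.4)]
15 board/pocket y+ [np.float64(38.9), np.float64(38.9)] sides [np.float64(31.6), np.float64(31.9)]
25 board/pocket y+ [np.float64(41.0), np.float64(40.0)] sides [np.float64(32.7), np.float64(32.7)]
35 board/pocket y+ [np.float64(41.1), np.float64(40.9)] sides [np.float64(31.6), None]
45 board/pocket y+ [np.float64(42.6), np.float64(42.0)] sides [np.float64(30.3), np.float64(30.4)]
55 board/pocket y+ [np.float64(43.7), np.float64(43.7)] sides [np.float64(31.2), np.float64(31.4)]
65 board/pocket y+ [np.float64(54.7), np.float64(53.7)] sides [np.float64(47.0), None]
75 board/pocket y+ [None, None] sides [None, None]
```

```bash
python3 - <<'E'
from frames import *
d,y,n=axes(AZF)
for v in ("top","side"):
    t=camera(v); P=cloud(t); hsv=cv2.cvtColor(t["pixels"],cv2.COLOR_BGR2HSV)
    m=np.isfinite(P[...,0])&(hsv[...,2]<110)&(hsv[...,1]>60); Q=P[m]-OF; D,Yy,N=Q@d,Q@y,Q@n
    for s in (1,-1):
        k=(D>0)&(D<.08)&(Yy*s>.005)&(Yy*s<.08)&(N>.033)&(N<.06)
        if k.sum()<15: print(v,s,k.sum()); continue
        A=np.c_[D[k],Yy[k],np.ones(k.sum())]; b=N[k]
        for _ in range(4): q=np.linalg.lstsq(A,b,rcond=None)[0]; r=abs(b-A@q)<.0025; A,b=A[r],b[r]
        print(v,s,len(b),"tilt along,across deg",np.degrees(q[:2]).round(2),"D",np.percentile(A[:,0],[2,98]).round(4),"y",np.percentile(A[:,1],[2,98]).round(4),"N",b.mean().round(4))
E
```

```text
top 1 182 tilt along,across deg [6.63 0.82] D [0.0034 0.0659] y [0.0144 0.0731] N 0.0402
top -1 188 tilt along,across deg [5.05 0.16] D [0.0056 0.064 ] y [-0.0633 -0.0058] N 0.0408
side 1 53 tilt along,across deg [10.69  0.43] D [0.0033 0.0398] y [0.0114 0.0698] N 0.0374
side -1 62 tilt along,across deg [8.82 0.97] D [0.0032 0.0533] y [-0.0642 -0.0072] N 0.0378
```

```bash
python3 -c "
from workcell import *
print(job_done())"
```

```text
the job is handed in; nothing more can be done
None
```

I turned the rosettes over without spilling and handed the job in at about 25 s: they lie back-up in the tray on rest_a, and the emptied tray is mouth down on rest_b within 1 mm of where the empty one lay. Three faults: a slip of mine briefly tipped the full tray about 10° before I pressed it flush again, the rosettes lean about 6° in their pockets, and I viewed 12 pictures, over the limit of 10.

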